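# Load the hot block in rack order

## Task

The four digestion tubes in the front row of the white rack are told apart in the run list only by their order. Move them into the front row of the hot block (the row of wells nearest you) in the same left-to-right order, one tube to a well, each lowered gently, not dropped, until it stands fully down in its well. Do not tip a tube over, and leave the sample vials behind them standing in the rack as they are.

Things in the scene. Friction and masses are not known exactly. Their poses are not given: they have to be found in the camera images.
- tube_flat: Loose white digestion tube, 140 mm tall, a flat round knurled screw cap on top (34 mm wide, its lower edge 122 mm above the foot). Body 28 mm wide; foot tapered over the lowest 12 mm to an 18 mm flat. 0.07 to 0.13 kg. Origin: centre of the foot's underside; z up the tube. Grip it about 98 mm above the origin (plain body).
- tube_hex: Loose white digestion tube, the shortest, 110 mm tall, with a tall six-sided grey cap (35 mm wide to the fingers, from 74 mm above the foot to the top). Body 28 mm wide; foot tapered over the lowest 12 mm to an 18 mm flat. 0.07 to 0.13 kg. Origin: centre of the foot's underside; z up the tube. Grip it about 98 mm above the origin (on the cap).
- tube_ball: Loose white digestion tube, 150 mm tall, a collar (33 mm wide, 116 to 122 mm above the foot) and a white ball stopper (31 mm) on top. Body 28 mm wide; foot tapered over the lowest 12 mm to an 18 mm flat. 0.07 to 0.13 kg. Origin: centre of the foot's underside; z up the tube. Grip it about 98 mm above the origin (plain body).
- tube_vent: Loose white digestion tube, 152 mm tall, a thin flat lid (44 mm wide, 120 to 126 mm above the foot) with a slim grey spout on it. Body 28 mm wide; foot tapered over the lowest 12 mm to an 18 mm flat. 0.07 to 0.13 kg. Origin: centre of the foot's underside; z up the tube. Grip it about 98 mm above the origin (plain body).
- vial_flat: Amber glass sample vial with a black cap, 27 mm wide, 70 mm tall (all four are alike). It stands in the rack's back row, right behind the starting place of tube_flat, and stays there. Origin: centre of its underside.
- vial_hex: Amber glass sample vial with a black cap, 27 mm wide, 70 mm tall (all four are alike). It stands in the rack's back row, right behind the starting place of tube_hex, and stays there. Origin: centre of its underside.
- vial_ball: Amber glass sample vial with a black cap, 27 mm wide, 70 mm tall (all four are alike). It stands in the rack's back row, right behind the starting place of tube_ball, and stays there. Origin: centre of its underside.
- vial_vent: Amber glass sample vial with a black cap, 27 mm wide, 70 mm tall (all four are alike). It stands in the rack's back row, right behind the starting place of tube_vent, and stays there. Origin: centre of its underside.
- rack: White rack, fixed, 136 (x) by 262 (y), 52 mm tall, 38 mm holes 60 mm apart. Origin: centre of underside; x away from the robot, y left. Tubes, in changing order, stand in the front row (near the robot): x -30, y 90, 30, -30, -90 mm, left to right; vials at x +30. Feet 6 mm above the table. Grip tubes with the fingers closing across the row (along x).
- block: Black hot block, white frame and right-end deck; fixed; 226 (x) by 376 (y), 115 mm tall; left or right of the rack. Origin: centre of underside; x away from the robot, y left. 4 by 3 wells 38 mm wide in a dark plate (top z 109, well floor z 45 mm). Front row (near the robot), empty: x -60, y 135, 75, 15, -45 mm, left to right. Back row (x +60): a glass tube, top at z 133.
Things that resemble listed ones, but are neither listed nor needed, are in the scene too. What is shaped like the tube_flat but blue is not meant.

How it is judged:
By the outcome, as a careful person would: the job done as asked, in the order asked, and still so for the second after the job is handed in, with the robot touching nothing.
It also fails if it takes over 120 s, if anything falls off the work surface, if the arm or the gripper's body presses on something with over 40 N, if the wrist force passes 120 N, or if a joint passes its speed limit or range.

## Robot

A 6-joint arm with a two-finger parallel gripper is mounted at the origin on the work surface. World frame = base frame: x ahead of the robot, y to its left, z up, the work surface at z = 0. Lengths are in m, angles in rad, forces in N, time in s.
With the tool pointing down it reaches from about 0.275 to 0.975 m from the base axis. Payload 8.4 kg.
Tool frame: the origin (TCP) lies on the centre line of the jaws, within the pads' length; the fingertips stand 14 mm ahead of it and the grasp point (between the pads) lies 5 mm behind it (env.tips_ahead is the distance from the TCP to the fingertips, in m); z points along the fingers, y is the line along which they close (so a half turn about z gives the same grasp; the last joint's range is limited). The gripper opens to 92 mm and grips with 3 to 60 N. Pads are 20 mm wide; open, the fingers measure 128 mm over their backs; the gripper's body (75 mm by 189 mm) begins 69 mm behind the grasp point.
Start: joints at [1.253, 0.353, 1.633, -0, 1.155, -0.002], TCP at [0.194, 0.594, 0.201] pointing down, gripper open.
Joint ranges: [-2.63, 2.63], [-0.92, 2.1], [0.06, 2.66], [-1.3, 4.44], [0, 2.69], [-3.02, 3.02]. Speed limits (rad/s): [2.22, 2.22, 2.79, 3.14, 3.14, 3.14].

## Interface

Orientations are given as a unit quaternion [x, y, z, w].
In Python, from bench import env gives the robot as it stands. The module is installed in compiled form; this text tells all that it offers.
- The arm moves only by the tool arm_command, never from a script. Its argument "plan" is a list of rows, each an object with "rotation": the turn, a rotation vector about the world's x, y, z scaled (see below), a list of three; "slide": the shift along the world's x, y, z scaled (see below), a list of three; "claw": the opening, from -1 (shut) to 1 (fully open). A call has 1 to 8 rows; each row is the pose to reach, as a shift and turn from the pose commanded when the call began; what a row does not reach only later rows make up. The controller multiplies each number of a shift by 15 cm and each number of a turn by 120 degrees. A row lasts 1/8 s, in which the tool goes at most 62.5 mm and 10.7 degrees, less where a joint would pass 70% of its speed; a pose out of reach is approached as far as the arm can. A call with a number of a shift or a turn outside -1 to 1 is refused whole. A call with a gripper value outside its range is refused whole. The fingers move at their own pace and stop on an object; the grip force is fixed at half the most. Time passes only in rows, so rows that repeat a pose let the fingers close. It gives the time, the measured TCP pose, the force, the opening and the grip force at its end, in the units of the state.
- env.state(): the state, without advancing time (a new reading comes with each control period).
- env.capture(name): name is "side" or "top" or "wrist"; returns a dict with "frame" (480x640x3 uint8, red, green, blue), "fx", "fy", "cx", "cy" (pixels), "dist_coeffs" ([k1, k2, p1, p2, k3] as OpenCV has them; the pictures are not rectified), "pose" (4x4, takes a point from camera to world coordinates); the wrist camera has in their place "tool_from_camera" (4x4, takes a point from camera to tool coordinates, whose origin is the TCP and whose axes are the flange's). Camera axes: x right, y down, z forward; pixel columns grow to the right and rows downward; lengths in m; the calibration is good to about 2 mm. A picture is of the moment at which its call begins: read the wrist's pose just before it. There is no depth.
- env.finish_job(): hands the job in; it is judged then, once.
The state is a dict: "clock": time; "qpos": joint angles; "dq": joint speeds; "joint_efforts": joint torques, N m; "tcp_pos": TCP position; "tool_rot": TCP orientation; "contact_force": force on the tool from outside, world axes, zero at the start; "moment": the same for the moment, N m; "opening": finger opening in m; "grasp_force": force on a finger pad.
Only numpy, scipy, OpenCV 4.12 (cv2) and the standard library are available. Lean on these libraries where they do the work, as an engineer would, in place of code of your own. Each camera call takes 0.05 s, during which the arm holds its last target. There are 200 camera calls.

## Working session

There is one attempt and no reset: what is moved stays moved. The work goes in short steps, Python scripts to look and compute and a tool call to move; the robot and the scene stay as the last step left them, time stands still between calls to the robot, and variables do not carry over. Pictures are saved under pics/ and viewed, at most 14 in all, crops included, and the job is handed in when it is done.

Besides the shell and the picture viewer there is one more tool, called after "Call:" as a command line: name --argument value ..., lists and objects as JSON in quotes. arm_command: Moves the arm, as the interface text tells. Shifts and turns lie within -1 to 1; 1 stands for 15 cm of shift or 120 degrees of turn. Its arguments: {"type":"object","properties":{"plan":{"type":"array"}},"required":["plan"]}

```bash
mkdir -p pics; cat > h.py <<'E'
from bench import env
import cv2, numpy as np, pickle
def cap(n,f):
    s=env.state(); c=env.capture(n)
    if n=="wrist":
        from scipy.spatial.transform import Rotation as R
        T=np.eye(4);T[:3,:3]=R.from_quat(s["tool_rot"]).as_matrix();T[:3,3]=s["tcp_pos"]
        c["pose"]=T@np.array(c["tool_from_camera"])
    cv2.imwrite(f"pics/{f}.png",c["frame"][:,:,::-1]); pickle.dump(c,open(f"pics/{f}.pkl","wb")); return c
def load(f): return pickle.load(open(f"pics/{f}.pkl","rb"))
def K(c): return np.array([[c["fx"],0,c["cx"]],[0,c["fy"],c["cy"]],[0,0,1.]]),np.array(c["dist_coeffs"],float)
def ray(c,uv,z):
    k,d=K(c);p=cv2.undistortPoints(np.array([[uv]],float),k,d)[0,0]
    P=np.array(c["pose"]);v=P[:3,:3]@[p[0],p[1],1];o=P[:3,3];return o+v*(z-o[2])/v[2]
def proj(c,pts):
    k,d=K(c);W=np.linalg.inv(np.array(c["pose"]));r=cv2.Rodrigues(W[:3,:3])[0]
    return cv2.projectPoints(np.array(pts,float),r,W[:3,3],k,d)[0][:,0]
E
python3 - <<'E'
from h import *
for n in("top","side","wrist"):
    c=cap(n,n+"0");print(n,np.round(c["pose"],3).tolist(),c["fx"],c["dist_coeffs"])
print(env.state(),env.tips_ahead)
E
```

```text
top [[-0.036, -0.979, 0.201, 0.368], [-0.999, 0.037, -0.001, 0.026], [-0.006, -0.201, -0.98, 0.835], [0.0, 0.0, 0.0, 1.0]] 460.4295845462081 [-0.0261491  0.         0.         0.         0.       ]
side [[0.882, -0.253, 0.398, 0.206], [-0.471, -0.473, 0.744, -0.651], [-0.0, -0.844, -0.537, 0.524], [0.0, 0.0, 0.0, 1.0]] 468.2124296015401 [-0.10203497  0.          0.          0.          0.        ]
wrist [[0.309, 0.912, 0.268, 0.117], [0.951, -0.296, -0.089, 0.621], [-0.002, 0.282, -0.959, 0.384], [0.0, 0.0, 0.0, 1.0]] 383.6076005793608 [-0.06987991  0.          0.          0.          0.        ]
{'clock': 0.15, 'qpos': array([ 1.25258031e+00,  3.53481944e-01,  1.63393708e+00, -1.03963387e-05,
        1.15518732e+00, -2.35393792e-03]), 'dq': array([-0.0013872 , -0.00153638, -0.00044501, -0.00178161, -0.00015554,
        0.00064435]), 'joint_efforts': array([ 2.40927793e-04, -5.94211972e+01, -3.34468496e+01,  6.97946339e-02,
        2.04086018e-02, -1.33031172e-04]), 'tcp_pos': array([0.19400621, 0.59373231, 0.20005182]), 'tool_rot': array([ 1.57273238e-01,  9.87554997e-01, -5.01108797e-04, -7.61988737e-05]), 'contact_force': array([0.38491108, 0.09109093, 0.23416141]), 'moment': array([0.03619851, 0.02895233, 0.04790079]), 'grasp_force': 0.0, 'opening': 0.09193757121114546} 0.014
```

View pics/top0.png

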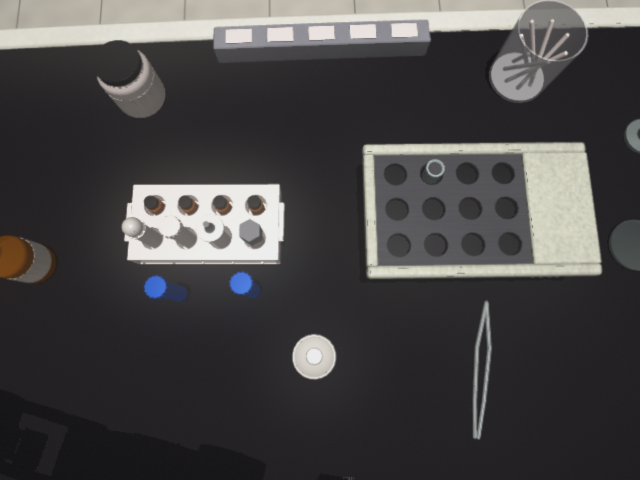

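View pics/side0.png

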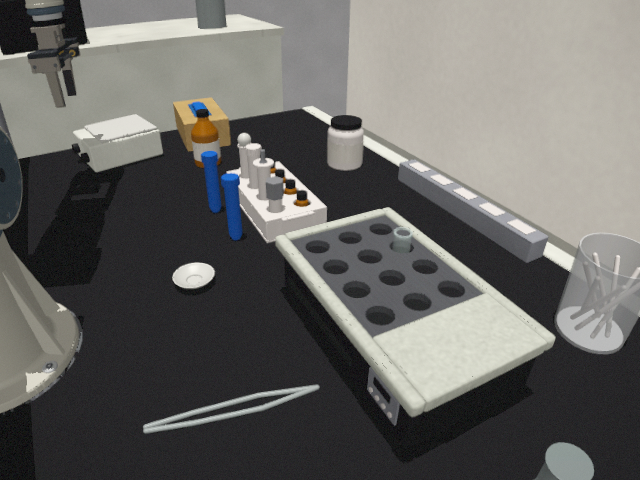

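The top view shows the rack on the left, with tubes ball (131,228), flat (172,227), vent (210,228) and hex (250,235) from left to right. The front wells are at (400,244), (436,244), (472,244) and (508,243). Two blue decoys stand at (155,288) and (241,284), just in front of the rack.

```bash
python3 - <<'E'
from h import *
f=load("top0")["frame"][:,:,::-1]
cv2.imwrite("pics/rackc.png",cv2.resize(f[170:310,110:300],None,fx=4,fy=4,interpolation=cv2.INTER_CUBIC))
cv2.imwrite("pics/blockc.png",cv2.resize(f[135:285,355:605],None,fx=3.2,fy=3.2,interpolation=cv2.INTER_CUBIC))
c=load("top0")
for i in[(400,244),(436,244),(472,244),(508,243),(396,174),(503,173)]:print(i,ray(c,i,.109).round(4))
E
```

```text
(400, 244) [ 0.5044 -0.1084  0.109 ]
(436, 244) [ 0.5022 -0.1663  0.109 ]
(472, 244) [ 0.5    -0.2243  0.109 ]
(508, 243) [ 0.4994 -0.2827  0.109 ]
(396, 174) [ 0.6226 -0.1105  0.109 ]
(503, 173) [ 0.6179 -0.2887  0.109 ]
```

View pics/rackc.png

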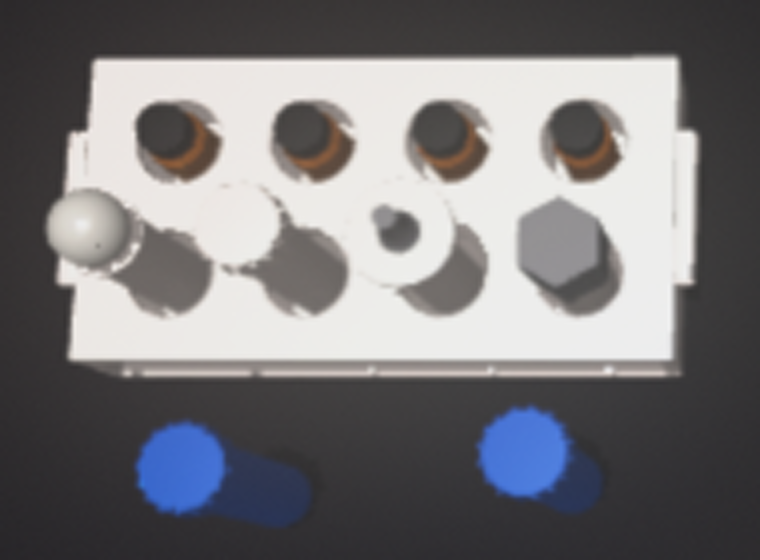

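View pics/blockc.png

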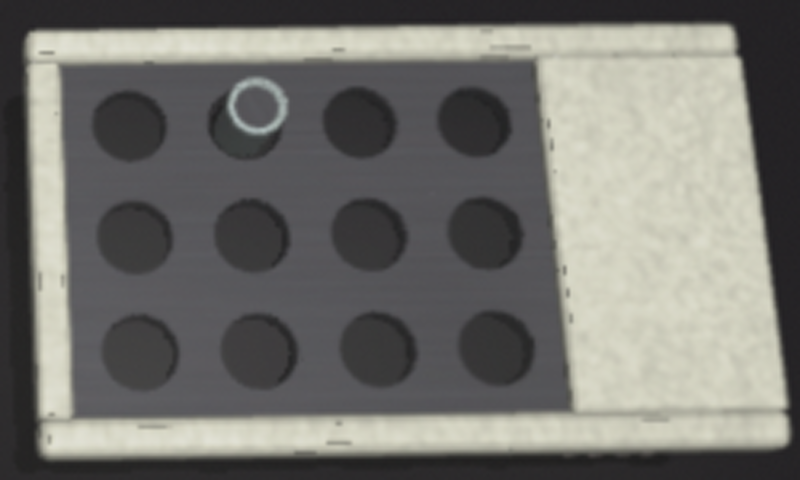

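The crops give clean hole rims, cap centres and the blue caps at crop (181,468) and (524,452). I'll fit both rigid layouts to them.

```bash
python3 - <<'E'
from h import *
from scipy.optimize import least_squares
c=load("top0")
def px(a,s,o):return (np.array(a,float)+.5)/s-.5+o
def fit(pts,loc,z):
    W=np.array([ray(c,p,z)[:2] for p in pts]);loc=np.array(loc)
    def m(q):cs,sn=np.cos(q[2]),np.sin(q[2]);return loc@np.array([[cs,sn],[-sn,cs]])+q[:2]
    r=least_squares(lambda q:(m(q)-W).ravel(),[.5,0,0]);print(r.x.round(4),"res mm",(1e3*(m(r.x)-W)).round(1).tolist());return m(r.x)
b=px([(140.5,352),(259,351),(378,349),(496,348),(135,237),(252,235),(369,234),(485,233),(130,126),(246,124),(360,122),(475,122)],3.2,(355,135))
wl=fit(b,[(x,y) for x in(-.06,0,.06) for y in(.135,.075,.015,-.045)],.109);print("wells",wl[:4].round(4).tolist())
r=px([(169,273),(305,273),(444,273),(580,273),(179.5,140.5),(314,141),(448.5,141),(584,140.5)],4,(110,170))
h=fit(r,[(x,y) for x in(-.03,.03) for y in(.09,.03,-.03,-.09)],.052);print("holes",h.round(4).tolist())
for n,a,z in[("ball",(89,229),.1405),("flat",(238,225),.146),("vent",(402,233),.132),("hex",(559,242),.116),("blue1",(181,468),.14),("blue2",(524,452),.14)]:
    print(n,ray(c,px(a,4,(110,170)),z).round(4))
E
```

```text
[ 0.5597 -0.2423 -0.0264] res mm [[-0.1, 0.3], [0.1, -0.2], [-0.3, -0.1], [-0.1, -0.5], [0.2, 0.2], [-0.2, -0.0], [-0.1, -0.1], [-0.1, -0.4], [0.6, 0.3], [0.2, 0.6], [-0.4, -0.0], [0.2, 0.0]]
wells [[0.5033, -0.1058], [0.5017, -0.1658], [0.5001, -0.2258], [0.4985, -0.2857]]
[ 0.5686  0.2215 -0.0383] res mm [[-0.1, -0.1], [-0.1, -0.3], [-0.1, 0.6], [-0.2, -0.1], [-0.1, 0.1], [0.2, 0.1], [0.3, -0.1], [0.1, -0.1]]
holes [[0.5421, 0.3126], [0.5398, 0.2526], [0.5375, 0.1927], [0.5352, 0.1327], [0.602, 0.3103], [0.5997, 0.2503], [0.5974, 0.1904], [0.5951, 0.1304]]
ball [0.5412 0.3124 0.1405]
flat [0.5392 0.2521 0.146 ]
vent [0.537  0.1918 0.132 ]
hex [0.5347 0.1324 0.116 ]
blue1 [0.4467 0.2732 0.14  ]
blue2 [0.4481 0.1427 0.14  ]
```

Call:
arm_command --plan '[{"rotation": [0, 0, -0.1], "slide": [0, 0, 0.4], "claw": 1}, {"rotation": [0, 0, -0.2], "slide": [0.2, -0.25, 0.667], "claw": 1}, {"rotation": [0, 0, -0.3], "slide": [0.4, -0.5, 0.667], "claw": 1}, {"rotation": [0, 0, -0.4], "slide": [0.6, -0.75, 0.667], "claw": 1}, {"rotation": [0, 0, -0.5], "slide": [0.8, -1, 0.667], "claw": 1}, {"rotation": [0, 0, -0.618], "slide": [0.8, -1, 0.667], "claw": 1}, {"rotation": [0, 0, -0.618], "slide": [0.8, -1, 0.667], "claw": 1}, {"rotation": [0, 0, -0.618], "slide": [0.8, -1, 0.667], "claw": 1}]'

```text
clock: 1.15
tcp_pos: [0.3141, 0.4438, 0.3005]
tool_rot: [0.721, 0.693, -0.0, 0.0]
contact_force: [-0.4, -0.3, 0.9]
opening: 0.092
grasp_force: 0.0
```

Call:
arm_command --plan '[{"rotation": [0, 0, 0], "slide": [0.25, -0.3, 0], "claw": 1}, {"rotation": [0, 0, 0], "slide": [0.5, -0.65, 0], "claw": 1}, {"rotation": [0, 0, 0], "slide": [0.75, -1, 0], "claw": 1}, {"rotation": [0, 0, 0], "slide": [0.75, -1, 0], "claw": 1}]'

```text
clock: 1.65
tcp_pos: [0.4282, 0.2913, 0.3005]
tool_rot: [0.721, 0.693, -0.0, 0.0]
contact_force: [-0.9, 0.1, 0.1]
opening: 0.092
grasp_force: 0.0
```

Call:
arm_command --plan '[{"rotation": [0, 0, 0], "slide": [0.25, -0.3, 0], "claw": 1}, {"rotation": [0, 0, 0], "slide": [0.5, -0.65, 0], "claw": 1}, {"rotation": [0, 0, 0], "slide": [0.72, -1, 0], "claw": 1}, {"rotation": [0, 0, 0], "slide": [0.72, -1, 0], "claw": 1}, {"rotation": [0, 0, 0], "slide": [0.72, -1, 0], "claw": 1}]'

```text
clock: 2.28
tcp_pos: [0.5341, 0.145, 0.3003]
tool_rot: [0.72, 0.694, -0.0, -0.001]
contact_force: [0.2, 0.1, 0.1]
opening: 0.0917
grasp_force: 0.0
```

```bash
python3 - <<'E'
from h import *
c=cap("wrist","w1")
print(proj(c,[[.5347,.1324,.116],[.5951,.1304,.052],[.537,.1918,.132],[.448,.1427,.14]]).round(0).tolist())
print(env.state()["tcp_pos"],env.state()["contact_force"])
E
```

```text
[[319.0, 225.0], [371.0, 211.0], [320.0, 166.0], [226.0, 224.0]]
[0.53389452 0.14552784 0.30045529] [ 0.55381455 -0.05760745 -0.51650054]
```

View pics/w1.png

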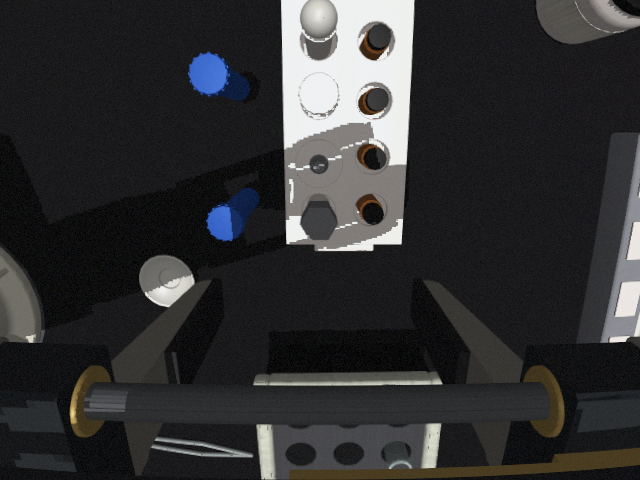

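The wrist view agrees with the projections: vent at (319,165), hex at (319,220), blue at (225,223). Now I'll descend on the hex tube.

Call:
arm_command --plan '[{"rotation": [0, 0, 0], "slide": [0.007, -0.085, 0], "claw": 1}, {"rotation": [0, 0, 0], "slide": [0.007, -0.085, -0.25], "claw": 1}, {"rotation": [0, 0, 0], "slide": [0.007, -0.085, -0.5], "claw": 1}, {"rotation": [0, 0, 0], "slide": [0.007, -0.085, -0.75], "claw": 1}, {"rotation": [0, 0, 0], "slide": [0.007, -0.085, -1], "claw": 1}, {"rotation": [0, 0, 0], "slide": [0.007, -0.085, -1], "claw": 1}, {"rotation": [0, 0, 0], "slide": [0.007, -0.085, -1], "claw": 1}]'

```text
clock: 3.2
tcp_pos: [0.5363, 0.1318, 0.152]
tool_rot: [0.721, 0.693, 0.001, 0.0]
contact_force: [-0.4, 0.1, 0.7]
opening: 0.0922
grasp_force: 0.0
```

Call:
arm_command --plan '[{"rotation": [0, 0, 0], "slide": [0, 0, -0.17], "claw": 1}, {"rotation": [0, 0, 0], "slide": [0, 0, -0.34], "claw": 1}, {"rotation": [0, 0, 0], "slide": [0, 0, -0.34], "claw": 1}, {"rotation": [0, 0, 0], "slide": [0, 0, -0.34], "claw": 1}]'

```text
clock: 3.7
tcp_pos: [0.5369, 0.1317, 0.1015]
tool_rot: [0.721, 0.693, 0.001, 0.001]
contact_force: [1.8, 0.7, 0.5]
opening: 0.0917
grasp_force: 0.0
```

Call:
arm_command --plan '[{"rotation": [0, 0, 0], "slide": [0, 0, 0], "claw": 0}, {"rotation": [0, 0, 0], "slide": [0, 0, 0], "claw": -0.15}, {"rotation": [0, 0, 0], "slide": [0, 0, 0], "claw": -0.6}, {"rotation": [0, 0, 0], "slide": [0, 0, 0], "claw": -0.6}, {"rotation": [0, 0, 0], "slide": [0, 0, 0], "claw": -0.6}, {"rotation": [0, 0, 0], "slide": [0, 0, 0], "claw": -0.6}]'

```text
clock: 4.45
tcp_pos: [0.5356, 0.1313, 0.0996]
tool_rot: [0.721, 0.693, -0.0, -0.0]
contact_force: [0.9, 0.3, 0.3]
opening: 0.0342
grasp_force: 10.4
```

```bash
python3 - <<'E'
from h import *
s=env.state();print(s["tcp_pos"],s["contact_force"],s["opening"],s["grasp_force"])
E
```

```text
[0.53562811 0.13133033 0.09957165] [0.88542279 0.27733317 0.33875689] 0.0342066565886306 10.356953591108322
```

Call:
arm_command --plan '[{"rotation": [0, 0, 0], "slide": [0, 0, 0], "claw": -1}, {"rotation": [0, 0, 0], "slide": [0, 0, 0], "claw": -1}, {"rotation": [0, 0, 0], "slide": [0, 0, 0.1], "claw": -1}, {"rotation": [0, 0, 0], "slide": [0, 0, 0.25], "claw": -1}, {"rotation": [0, 0, 0], "slide": [0, 0, 0.45], "claw": -1}, {"rotation": [0, 0, 0], "slide": [0, 0, 0.7], "claw": -1}, {"rotation": [0, 0, 0], "slide": [0, 0, 0.95], "claw": -1}, {"rotation": [0, 0, 0], "slide": [0, 0, 1], "claw": -1}]'

```text
clock: 5.45
tcp_pos: [0.537, 0.1317, 0.2529]
tool_rot: [0.721, 0.693, 0.002, 0.001]
contact_force: [0.4, -0.7, -1.3]
opening: 0.0324
grasp_force: 30.0
```

```bash
python3 - <<'E'
from h import *
c=cap("side","s1");s=env.state();print(s["tcp_pos"],s["contact_force"],s["opening"],s["grasp_force"],s["qpos"])
E
```

```text
[0.53660294 0.13157567 0.25209838] [ 0.26774222  0.24592416 -1.29336853] 0.03198171555712953 29.998528361320496 [2.37721470e-01 1.90820772e-01 1.73413723e+00 3.26039263e-05
 1.21284886e+00 2.77063572e-01]
```

View pics/s1.png

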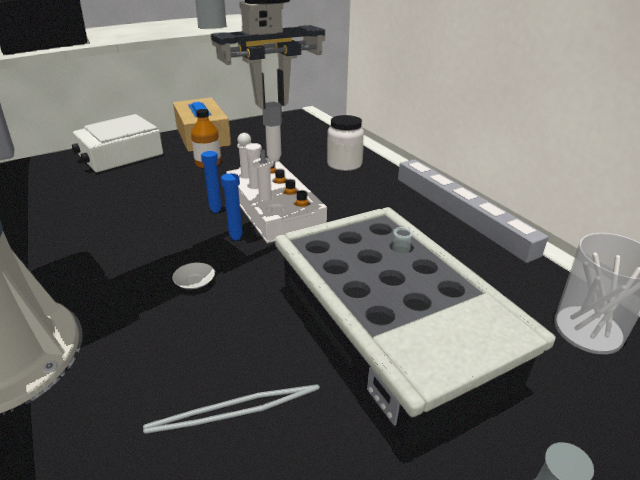

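The hex tube hangs upright under the gripper at (273,130), and the others are undisturbed. Now carrying it to well 4.

Call:
arm_command --plan '[{"rotation": [0, 0, 0], "slide": [-0.02, -0.2, 0], "claw": -1}, {"rotation": [0, 0, 0], "slide": [-0.04, -0.45, 0], "claw": -1}, {"rotation": [0, 0, 0], "slide": [-0.06, -0.7, 0], "claw": -1}, {"rotation": [0, 0, 0], "slide": [-0.08, -0.93, 0], "claw": -1}]'

```text
clock: 6.0
tcp_pos: [0.5225, -0.0093, 0.2481]
tool_rot: [0.721, 0.693, -0.001, -0.001]
contact_force: [1.5, 0.4, -0.5]
opening: 0.0324
grasp_force: 30.0
```

Call:
arm_command --plan '[{"rotation": [0, 0, 0], "slide": [-0.02, -0.25, 0], "claw": -1}, {"rotation": [0, 0, 0], "slide": [-0.04, -0.5, 0], "claw": -1}, {"rotation": [0, 0, 0], "slide": [-0.06, -0.75, 0], "claw": -1}, {"rotation": [0, 0, 0], "slide": [-0.08, -0.93, 0], "claw": -1}]'

```text
clock: 6.5
tcp_pos: [0.5105, -0.1489, 0.2481]
tool_rot: [0.721, 0.693, -0.001, -0.001]
contact_force: [0.2, 0.4, -1.9]
opening: 0.0327
grasp_force: 30.0
```

Call:
arm_command --plan '[{"rotation": [0, 0, 0], "slide": [-0.02, -0.25, 0], "claw": -1}, {"rotation": [0, 0, 0], "slide": [-0.04, -0.5, 0], "claw": -1}, {"rotation": [0, 0, 0], "slide": [-0.06, -0.75, 0], "claw": -1}, {"rotation": [0, 0, 0], "slide": [-0.08, -0.92, 0], "claw": -1}, {"rotation": [0, 0, 0], "slide": [-0.08, -0.92, 0], "claw": -1}, {"rotation": [0, 0, 0], "slide": [-0.08, -0.92, 0], "claw": -1}, {"rotation": [0, 0, 0], "slide": [-0.08, -0.92, 0], "claw": -1}]'

```text
clock: 7.38
tcp_pos: [0.4996, -0.2846, 0.2493]
tool_rot: [0.721, 0.693, 0.0, -0.0]
contact_force: [0.5, 0.1, -0.6]
opening: 0.0324
grasp_force: 30.0
```

```bash
python3 - <<'E'
from h import *
c=cap("wrist","w2");s=env.state();print(s["tcp_pos"],s["contact_force"],s["opening"],s["qpos"])
print(proj(c,[[.4985,-.2857,.109],[.5001,-.2258,.109]]).round(0).tolist(),proj(c,[s["tcp_pos"]-[0,0,.0935]]).round())
E
```

```text
[ 0.49973249 -0.28465241  0.24945418] [-0.36764636  0.15036789 -1.50834921] 0.032675445320469156 [-5.20498501e-01  2.32254300e-01  1.68752190e+00  1.90975690e-04
  1.22220995e+00 -4.82216008e-01]
[[317.0, 225.0], [316.0, 155.0]] [[318. 239.]]
```

View pics/w2.png

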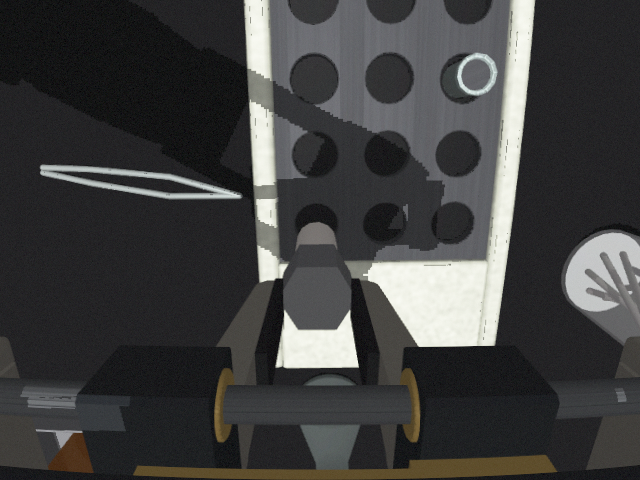

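The wells show at (315,225) and (314,153) against predictions of (317,225) and (316,155), and the tube foot is lined up over well 4. Lowering it now.

Call:
arm_command --plan '[{"rotation": [0, 0, 0], "slide": [-0.01, 0, -0.12], "claw": -1}, {"rotation": [0, 0, 0], "slide": [-0.01, 0, -0.25], "claw": -1}, {"rotation": [0, 0, 0], "slide": [-0.01, 0, -0.38], "claw": -1}, {"rotation": [0, 0, 0], "slide": [-0.01, 0, -0.5], "claw": -1}, {"rotation": [0, 0, 0], "slide": [-0.01, 0, -0.6], "claw": -1}, {"rotation": [0, 0, 0], "slide": [-0.01, 0, -0.66], "claw": -1}, {"rotation": [0, 0, 0], "slide": [-0.01, 0, -0.66], "claw": -1}]'

```text
clock: 8.3
tcp_pos: [0.4979, -0.2855, 0.15]
tool_rot: [0.721, 0.693, -0.0, -0.0]
contact_force: [-0.6, -0.4, -1.3]
opening: 0.0325
grasp_force: 30.0
```

Call:
arm_command --plan '[{"rotation": [0, 0, 0], "slide": [0, 0, -0.02], "claw": -1}, {"rotation": [0, 0, 0], "slide": [0, 0, -0.04], "claw": -1}, {"rotation": [0, 0, 0], "slide": [0, 0, -0.06], "claw": -1}, {"rotation": [0, 0, 0], "slide": [0, 0, -0.07], "claw": -1}, {"rotation": [0, 0, 0], "slide": [0, 0, -0.07], "claw": -1}]'

```text
clock: 8.93
tcp_pos: [0.4981, -0.2856, 0.1401]
tool_rot: [0.721, 0.693, -0.0, -0.0]
contact_force: [0.0, -0.2, -0.5]
opening: 0.0325
grasp_force: 30.0
```

Call:
arm_command --plan '[{"rotation": [0, 0, 0], "slide": [0, 0, -0.006], "claw": -1}, {"rotation": [0, 0, 0], "slide": [0, 0, -0.01], "claw": -1}, {"rotation": [0, 0, 0], "slide": [0, 0, -0.01], "claw": -1}]'

```text
clock: 9.3
tcp_pos: [0.4982, -0.2857, 0.1386]
tool_rot: [0.721, 0.693, 0.0, 0.0]
contact_force: [0.6, -0.5, -1.2]
opening: 0.0323
grasp_force: 30.0
```

Call:
arm_command --plan '[{"rotation": [0, 0, 0], "slide": [0, 0, -0.004], "claw": -1}, {"rotation": [0, 0, 0], "slide": [0, 0, -0.006], "claw": -1}, {"rotation": [0, 0, 0], "slide": [0, 0, -0.006], "claw": -1}]'

```text
clock: 9.68
tcp_pos: [0.4985, -0.286, 0.1384]
tool_rot: [0.721, 0.693, 0.0, 0.001]
contact_force: [-2.5, -0.0, 5.6]
opening: 0.0321
grasp_force: 30.0
```

Floor contact (about 6 N) came at the expected height, so I'll release and rise.

Call:
arm_command --plan '[{"rotation": [0, 0, 0], "slide": [0, 0, 0], "claw": -0.2}, {"rotation": [0, 0, 0], "slide": [0, 0, 0], "claw": 0.2}, {"rotation": [0, 0, 0], "slide": [0, 0, 0], "claw": 0.6}, {"rotation": [0, 0, 0], "slide": [0, 0, 0], "claw": 1}, {"rotation": [0, 0, 0], "slide": [0, 0, 0], "claw": 1}, {"rotation": [0, 0, 0], "slide": [0, 0, 0], "claw": 1}]'

```text
clock: 10.42
tcp_pos: [0.4981, -0.2857, 0.1377]
tool_rot: [0.721, 0.693, -0.0, -0.0]
contact_force: [-0.1, 0.0, -0.0]
opening: 0.0849
grasp_force: 0.0
```

Call:
arm_command --plan '[{"rotation": [0, 0, 0], "slide": [0, 0, 0.2], "claw": 1}, {"rotation": [0, 0, 0], "slide": [0, 0, 0.5], "claw": 1}, {"rotation": [0, 0, 0], "slide": [0, 0, 0.8], "claw": 1}, {"rotation": [0, 0, 0], "slide": [0, 0, 1], "claw": 1}, {"rotation": [0, 0, 0], "slide": [0, 0, 1], "claw": 1}]'

```text
clock: 11.05
tcp_pos: [0.4993, -0.2864, 0.2902]
tool_rot: [0.721, 0.693, 0.001, 0.002]
contact_force: [-0.3, 1.2, -0.8]
opening: 0.0919
grasp_force: 0.0
```

```bash
python3 - <<'E'
from h import *
c=cap("top","t2");cv2.imwrite("pics/t2c.png",cv2.resize(c["frame"][130:300,100:620,::-1],None,fx=1.5,fy=1.5))
s=env.state();print(s["tcp_pos"],s["opening"]);print(proj(c,[[.4985,-.2857,.155]]))
E
```

```text
[ 0.49842344 -0.28580695  0.28814409] 0.09169635518774212
[[522.17337109 237.65808983]]
```

View pics/t2c.png

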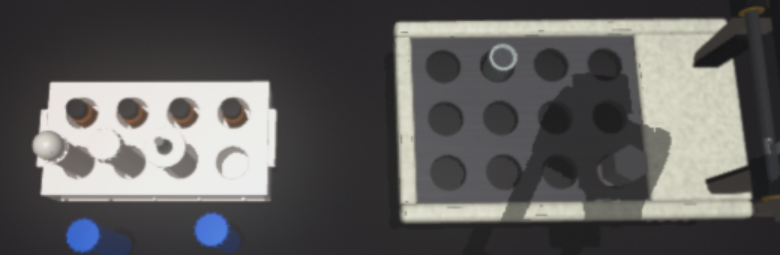

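Hex stands upright in well 4 at crop (628,165), as predicted. Next is vent.

Call:
arm_command --plan '[{"rotation": [0, 0, 0], "slide": [0.03, 0.33, 0], "claw": 1}, {"rotation": [0, 0, 0], "slide": [0.06, 0.66, 0], "claw": 1}, {"rotation": [0, 0, 0], "slide": [0.08, 1, 0], "claw": 1}]'

```text
clock: 11.48
tcp_pos: [0.5092, -0.1341, 0.2857]
tool_rot: [0.721, 0.693, -0.001, -0.001]
contact_force: [0.5, -0.5, -0.4]
opening: 0.0917
grasp_force: 0.0
```

Call:
arm_command --plan '[{"rotation": [0, 0, 0], "slide": [0.03, 0.33, 0], "claw": 1}, {"rotation": [0, 0, 0], "slide": [0.06, 0.66, 0], "claw": 1}, {"rotation": [0, 0, 0], "slide": [0.08, 1, 0], "claw": 1}]'

```text
clock: 11.85
tcp_pos: [0.5212, 0.0159, 0.2858]
tool_rot: [0.721, 0.693, -0.001, -0.001]
contact_force: [0.1, -0.5, -0.7]
opening: 0.092
grasp_force: 0.0
```

Call:
arm_command --plan '[{"rotation": [0, 0, 0], "slide": [0.03, 0.33, -0.1], "claw": 1}, {"rotation": [0, 0, 0], "slide": [0.06, 0.66, -0.2], "claw": 1}, {"rotation": [0, 0, 0], "slide": [0.1, 1, -0.34], "claw": 1}, {"rotation": [0, 0, 0], "slide": [0.1, 1, -0.34], "claw": 1}, {"rotation": [0, 0, 0], "slide": [0.1, 1, -0.34], "claw": 1}, {"rotation": [0, 0, 0], "slide": [0.1, 1, -0.34], "claw": 1}]'

```text
clock: 12.6
tcp_pos: [0.5371, 0.1632, 0.2367]
tool_rot: [0.721, 0.693, -0.0, 0.0]
contact_force: [0.3, -1.0, 0.8]
opening: 0.092
grasp_force: 0.0
```

Call:
arm_command --plan '[{"rotation": [0, 0, 0], "slide": [0, 0.193, 0], "claw": 1}, {"rotation": [0, 0, 0], "slide": [0, 0.193, 0], "claw": 1}, {"rotation": [0, 0, 0], "slide": [0, 0.193, -0.2], "claw": 1}, {"rotation": [0, 0, 0], "slide": [0, 0.193, -0.4], "claw": 1}, {"rotation": [0, 0, 0], "slide": [0, 0.193, -0.6], "claw": 1}, {"rotation": [0, 0, 0], "slide": [0, 0.193, -0.8], "claw": 1}, {"rotation": [0, 0, 0], "slide": [0, 0.193, -0.91], "claw": 1}, {"rotation": [0, 0, 0], "slide": [0, 0.193, -0.91], "claw": 1}]'

```text
clock: 13.6
tcp_pos: [0.5367, 0.1924, 0.0996]
tool_rot: [0.721, 0.693, -0.001, -0.0]
contact_force: [0.9, 0.1, -0.3]
opening: 0.092
grasp_force: 0.0
```

Call:
arm_command --plan '[{"rotation": [0, 0, 0], "slide": [0, 0, 0], "claw": 0}, {"rotation": [0, 0, 0], "slide": [0, 0, 0], "claw": -0.25}, {"rotation": [0, 0, 0], "slide": [0, 0, 0], "claw": -0.6}, {"rotation": [0, 0, 0], "slide": [0, 0, 0], "claw": -1}, {"rotation": [0, 0, 0], "slide": [0, 0, 0], "claw": -1}, {"rotation": [0, 0, 0], "slide": [0, 0, 0], "claw": -1}, {"rotation": [0, 0, 0], "slide": [0, 0, 0], "claw": -1}, {"rotation": [0, 0, 0], "slide": [0, 0, 0], "claw": -1}]'

```text
clock: 14.6
tcp_pos: [0.5372, 0.1933, 0.1003]
tool_rot: [0.721, 0.693, 0.0, 0.0]
contact_force: [-0.2, 0.6, 2.9]
opening: 0.0428
grasp_force: 30.0
```

Opening is 43 mm where the body should give about 28, so I'll look before lifting.

```bash
python3 - <<'E'
from h import *
c=cap("side","s3");w=cap("wrist","w3")
a=cv2.resize(c["frame"][90:240,180:340,::-1],(640,600),interpolation=cv2.INTER_CUBIC)
cv2.imwrite("pics/s3c.png",a)
s=env.state();print(s["tcp_pos"],s["contact_force"],s["moment"],s["opening"],s["grasp_force"])
E
```

```text
[0.53723893 0.19332447 0.10032572] [0.08377975 0.01192051 2.50353696] [0.01429629 0.10638631 0.02526239] 0.04238837650258286 30.00047206878662
```

View pics/s3c.png

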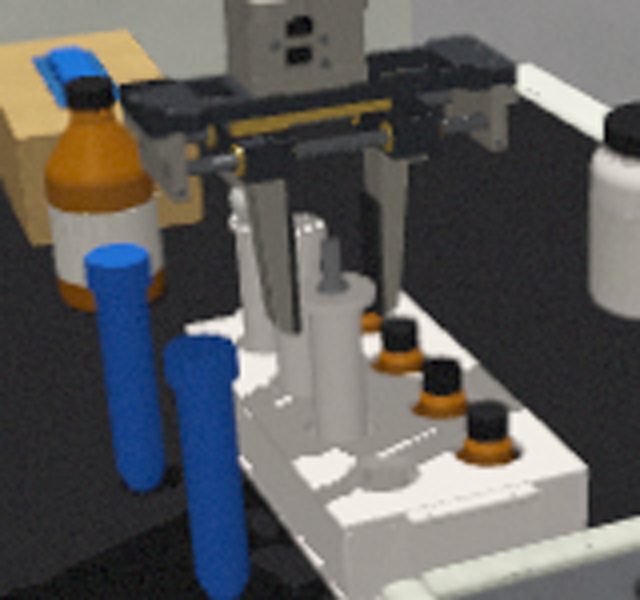

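View pics/w3.png

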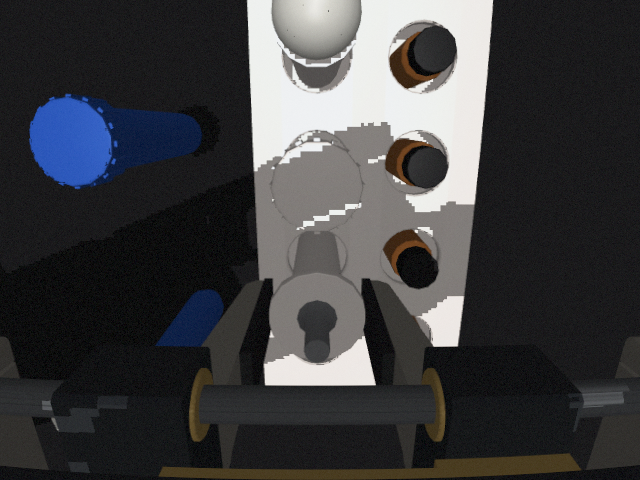

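The side view shows the fingertips straddling the lid (crop (290,330) and (390,310), lid at (340,290)). I'll project the known geometry to see where the fingertips really are.

```bash
python3 - <<'E'
from h import *
c=load("s3")
def crop(p):return ((proj(c,p)-[180,90])*4).round(0).tolist()
t=np.array([.5372,.1933])
for n,p in {"tip near/far z.086":[[t[0]-.03,t[1],.086],[t[0]+.03,t[1],.086]],"lid bottom/top ctr":[[*t,.126],[*t,.132]],"lid front edge(-y) ":[[t[0],t[1]-.022,.126]],"body at rack top":[[*t,.052]],"spout top":[[*t,.158]],"lid x edges z.129":[[t[0]-.022,t[1],.129],[t[0]+.022,t[1],.129]],"vial hex top":[[.5951,.1304,.076]]}.items():print(n,crop(p))
E
```

```text
tip near/far z.086 [[281.0, 381.0], [385.0, 358.0]]
lid bottom/top ctr [[330.0, 300.0], [329.0, 290.0]]
lid front edge(-y)  [[346.0, 316.0]]
body at rack top [[337.0, 426.0]]
spout top [[326.0, 243.0]]
lid x edges z.129 [[290.0, 303.0], [368.0, 287.0]]
vial hex top [[484.0, 410.0]]
```

```bash
python3 - <<'E'
from h import *
out=[]
for f,t,o in(("s1",(.5366,.1316,.2521),(225,60)),("s3",(.5372,.1933,.1003),(215,120))):
    c=load(f);a=cv2.resize(c["frame"][o[1]:o[1]+90,o[0]:o[0]+65,::-1],None,fx=6,fy=6,interpolation=cv2.INTER_CUBIC)
    for dx in(-.03,.03):
        for dz,col in((-.014,(0,0,255)),(.005,(0,255,0)),(.024,(255,0,0))):
            u=((proj(c,[[t[0]+dx,t[1],t[2]+dz]])[0]-o)*6).astype(int);cv2.circle(a,tuple(u.tolist()),3,col,-1)
    out.append(a)
cv2.imwrite("pics/cmp.png",np.hstack(out))
E
```

```text
(no output)
```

View pics/cmp.png

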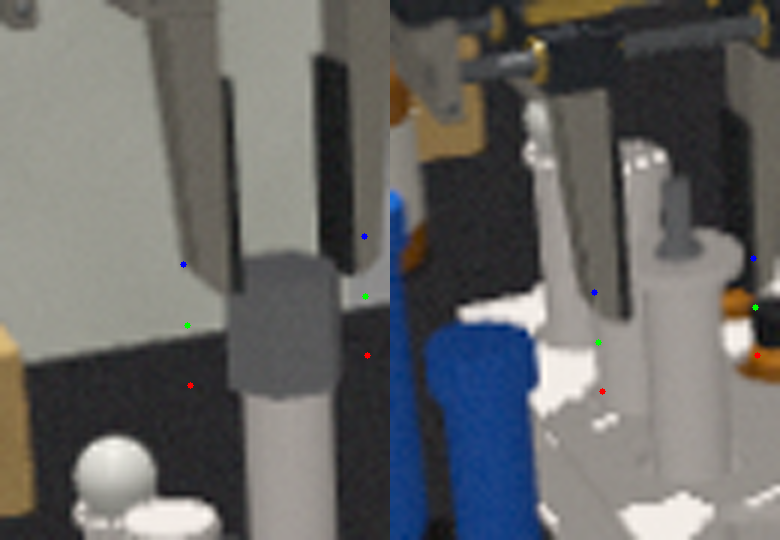

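The side view at both moments shows the fingertips about 30 mm higher than the stated tool geometry. The hex was held by the top of its cap and vent is now held by its lid. I'll quantify this and re-grip lower.

```bash
python3 - <<'E'
from h import *
from scipy.optimize import least_squares
for f,t,uv,h in(("s1",(.5366,.1316,.2521),(265,108.7),.016),("s3",(.5372,.1933,.1003),(254.5,173.3),.0213)):
    c=load(f);r=least_squares(lambda q:proj(c,[[q[0],t[1]-.010,q[1]]])[0]-uv,[.52,.1],x_scale=.01)
    print(f,"tip x off",r.x[0]-t[0],"expect",-h,"tip z - tcp z",r.x[1]-t[2])
c=load("w3");print(proj(c,[[.5372-.0213,.2033,z] for z in(.086,.116)]).round(0).tolist())
E
```

```text
s1 tip x off -0.016205263909046863 expect -0.016 tip z - tcp z 0.01604624557016532
s3 tip x off -0.0225480871468281 expect -0.0213 tip z - tcp z 0.01592106314022476
[[279.0, 264.0], [273.0, 286.0]]
```

Call:
arm_command --plan '[{"rotation": [0, 0, 0], "slide": [0, 0, 0], "claw": 0.2}, {"rotation": [0, 0, 0], "slide": [0, 0, 0], "claw": 0.6}, {"rotation": [0, 0, 0], "slide": [0, 0, 0], "claw": 1}, {"rotation": [0, 0, 0], "slide": [0, 0, 0], "claw": 1}, {"rotation": [0, 0, 0], "slide": [0, 0, 0], "claw": 1}, {"rotation": [0, 0, 0], "slide": [0, 0, 0], "claw": 1}]'

```text
clock: 15.45
tcp_pos: [0.5372, 0.1933, 0.1002]
tool_rot: [0.721, 0.693, 0.0, 0.0]
contact_force: [-0.5, -0.9, -0.1]
opening: 0.0922
grasp_force: 0.0
```

All three views agree that the tips sit 16 mm behind the reported TCP. I'll lower 30 mm and grip the plain body.

Call:
arm_command --plan '[{"rotation": [0, 0, 0], "slide": [0, 0, -0.07], "claw": 1}, {"rotation": [0, 0, 0], "slide": [0, 0, -0.14], "claw": 1}, {"rotation": [0, 0, 0], "slide": [0, 0, -0.2], "claw": 1}, {"rotation": [0, 0, 0], "slide": [0, 0, -0.2], "claw": 1}]'

```text
clock: 15.95
tcp_pos: [0.5364, 0.193, 0.0691]
tool_rot: [0.721, 0.693, -0.001, -0.0]
contact_force: [0.9, 0.6, 0.0]
opening: 0.092
grasp_force: 0.0
```

Call:
arm_command --plan '[{"rotation": [0, 0, 0], "slide": [0, 0, 0], "claw": 0}, {"rotation": [0, 0, 0], "slide": [0, 0, 0], "claw": -0.25}, {"rotation": [0, 0, 0], "slide": [0, 0, 0], "claw": -0.6}, {"rotation": [0, 0, 0], "slide": [0, 0, 0], "claw": -1}, {"rotation": [0, 0, 0], "slide": [0, 0, 0], "claw": -1}, {"rotation": [0, 0, 0], "slide": [0, 0, 0], "claw": -1}, {"rotation": [0, 0, 0], "slide": [0, 0, 0], "claw": -1}, {"rotation": [0, 0, 0], "slide": [0, 0, 0], "claw": -1}]'

```text
clock: 16.95
tcp_pos: [0.5372, 0.1933, 0.0703]
tool_rot: [0.721, 0.693, 0.0, 0.0]
contact_force: [0.4, 0.1, 1.5]
opening: 0.0426
grasp_force: 30.0
```

```bash
python3 - <<'E'
from h import *
c=cap("side","s4");w=cap("wrist","w4")
a=cv2.resize(c["frame"][105:215,205:305,::-1],None,fx=5,fy=5,interpolation=cv2.INTER_CUBIC)
b=cv2.resize(w["frame"][230:400,250:390,::-1],None,fx=2.1,fy=550/170,interpolation=cv2.INTER_CUBIC)
cv2.imwrite("pics/s4c.png",np.hstack([a,b]))
s=env.state();print(s["tcp_pos"],s["contact_force"],s["moment"],s["opening"])
E
```

```text
[0.53721819 0.19331673 0.07031098] [-0.55674637 -0.19126343  2.27803733] [-0.04756257  0.11812873  0.0305077 ] 0.04260371378862494
```

View pics/s4c.png

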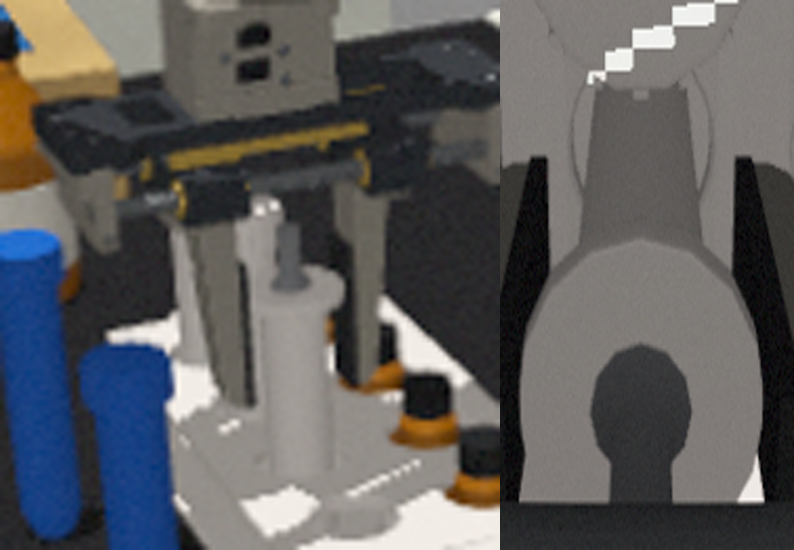

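The pad faces are long and flush, so they close on vent's 44 mm lid at any depth, with the tube upright. The grip is square and the centre of mass hangs below it, so this is workable. I'll lift gently.

Call:
arm_command --plan '[{"rotation": [0, 0, 0], "slide": [0, 0, 0.05], "claw": -1}, {"rotation": [0, 0, 0], "slide": [0, 0, 0.15], "claw": -1}, {"rotation": [0, 0, 0], "slide": [0, 0, 0.3], "claw": -1}, {"rotation": [0, 0, 0], "slide": [0, 0, 0.45], "claw": -1}, {"rotation": [0, 0, 0], "slide": [0, 0, 0.6], "claw": -1}, {"rotation": [0, 0, 0], "slide": [0, 0, 0.8], "claw": -1}, {"rotation": [0, 0, 0], "slide": [0, 0, 0.95], "claw": -1}, {"rotation": [0, 0, 0], "slide": [0, 0, 1], "claw": -1}]'

```text
clock: 18.05
tcp_pos: [0.5379, 0.1936, 0.2226]
tool_rot: [0.721, 0.693, 0.001, 0.001]
contact_force: [-0.4, 0.5, -1.4]
opening: 0.0426
grasp_force: 30.0
```

```bash
python3 - <<'E'
from h import *
c=cap("side","s5");w=cap("wrist","w5")
a=cv2.resize(c["frame"][20:220,190:330,::-1],None,fx=3,fy=3,interpolation=cv2.INTER_CUBIC)
b=cv2.resize(w["frame"][150:400,250:390,::-1],None,fx=2.4,fy=2.4,interpolation=cv2.INTER_CUBIC)
cv2.imwrite("pics/s5c.png",np.hstack([a,b]))
s=env.state();print(s["tcp_pos"],s["contact_force"],s["moment"],s["opening"])
E
```

```text
[0.53747732 0.19340112 0.22122865] [-0.61849747  0.43250081 -1.6779751 ] [-0.02222372  0.05658661 -0.0120133 ] 0.04280415619714779
```

View pics/s5c.png

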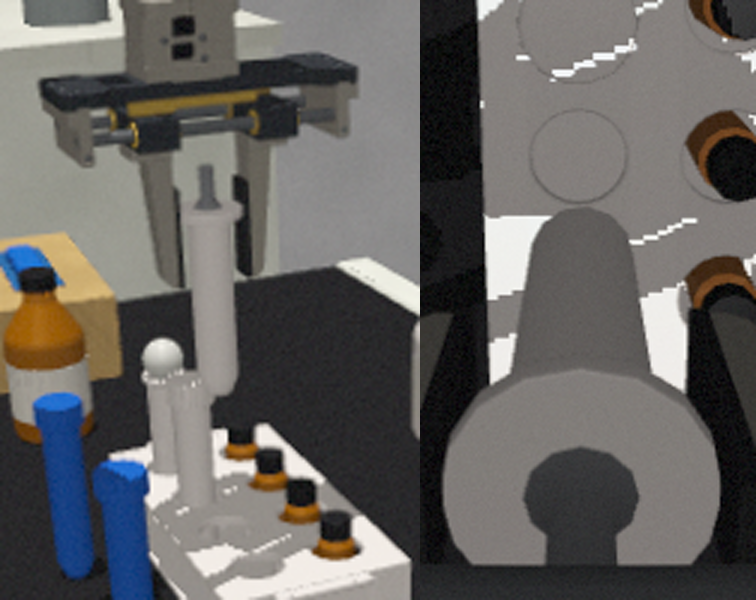

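Vent hangs upright from its lid, with its foot at crop (222,395) clear of the rack, and the vials and other tubes are in place. Carrying it to well 3 at a moderate pace.

Call:
arm_command --plan '[{"rotation": [0, 0, 0], "slide": [-0.005, -0.06, 0], "claw": -1}, {"rotation": [0, 0, 0], "slide": [-0.02, -0.18, 0], "claw": -1}, {"rotation": [0, 0, 0], "slide": [-0.035, -0.36, 0], "claw": -1}, {"rotation": [0, 0, 0], "slide": [-0.05, -0.55, 0], "claw": -1}, {"rotation": [0, 0, 0], "slide": [-0.07, -0.74, 0], "claw": -1}, {"rotation": [0, 0, 0], "slide": [-0.085, -0.93, 0], "claw": -1}]'

```text
clock: 18.9
tcp_pos: [0.5234, 0.0517, 0.2195]
tool_rot: [0.721, 0.693, -0.001, -0.0]
contact_force: [0.3, -0.5, -1.4]
opening: 0.0422
grasp_force: 30.0
```

Call:
arm_command --plan '[{"rotation": [0, 0, 0], "slide": [-0.015, -0.19, 0], "claw": -1}, {"rotation": [0, 0, 0], "slide": [-0.035, -0.38, 0], "claw": -1}, {"rotation": [0, 0, 0], "slide": [-0.05, -0.57, 0], "claw": -1}, {"rotation": [0, 0, 0], "slide": [-0.07, -0.76, 0], "claw": -1}, {"rotation": [0, 0, 0], "slide": [-0.085, -0.93, 0], "claw": -1}]'

```text
clock: 19.52
tcp_pos: [0.5104, -0.0876, 0.2196]
tool_rot: [0.721, 0.693, -0.001, -0.0]
contact_force: [-0.0, -0.5, -0.7]
opening: 0.0424
grasp_force: 30.0
```

Call:
arm_command --plan '[{"rotation": [0, 0, 0], "slide": [-0.015, -0.19, 0], "claw": -1}, {"rotation": [0, 0, 0], "slide": [-0.035, -0.38, 0], "claw": -1}, {"rotation": [0, 0, 0], "slide": [-0.05, -0.57, 0], "claw": -1}, {"rotation": [0, 0, 0], "slide": [-0.07, -0.74, 0], "claw": -1}, {"rotation": [0, 0, 0], "slide": [-0.08, -0.87, 0], "claw": -1}, {"rotation": [0, 0, 0], "slide": [-0.085, -0.93, 0], "claw": -1}, {"rotation": [0, 0, 0], "slide": [-0.085, -0.93, 0], "claw": -1}, {"rotation": [0, 0, 0], "slide": [-0.085, -0.93, 0], "claw": -1}]'

```text
clock: 20.52
tcp_pos: [0.4989, -0.2246, 0.2201]
tool_rot: [0.721, 0.693, 0.0, -0.0]
contact_force: [0.7, 0.2, -1.4]
opening: 0.0429
grasp_force: 30.0
```

```bash
python3 - <<'E'
from h import *
c=cap("side","s6");w=cap("wrist","w6")
s=env.state();t=s["tcp_pos"];print(t,s["contact_force"],s["moment"],s["opening"])
f=t[2]-.0643
a=c["frame"][100:400,250:500,::-1].copy();b=w["frame"][100:400,200:440,::-1].copy()
cv2.imwrite("pics/s6c.png",cv2.resize(np.hstack([a,b]),None,fx=1.6,fy=1.6,interpolation=cv2.INTER_CUBIC))
print("foot pred crop",((proj(c,[[t[0],t[1],f]])-[250,100])*1.6).round(),((proj(w,[[t[0],t[1],f],[.499,-.2258,.109]])-[200,100])*1.6+[400,0]).round())
E
```

```text
[ 0.49901011 -0.22455104  0.22025772] [-0.8419642  -0.45887772 -1.02463026] [-0.09235711  0.10332942  0.01887291] 0.042596780949431014
foot pred crop [[169. 258.]] [[590. 242.]
 [589. 214.]]
```

View pics/s6c.png

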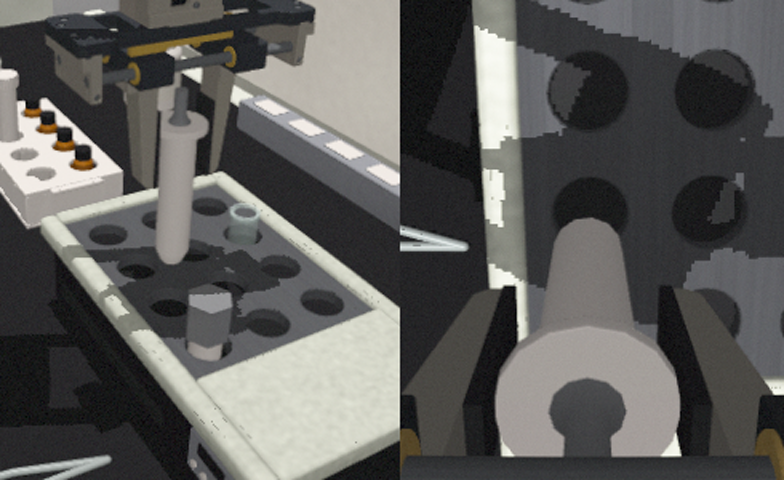

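Vent is upright over well 3: foot at side crop (173,260) against a predicted (169,258), and well centre (590,214) as predicted. Hex stands in well 4. Lowering.

Call:
arm_command --plan '[{"rotation": [0, 0, 0], "slide": [0, -0.008, -0.08], "claw": -1}, {"rotation": [0, 0, 0], "slide": [0, -0.008, -0.18], "claw": -1}, {"rotation": [0, 0, 0], "slide": [0, -0.008, -0.28], "claw": -1}, {"rotation": [0, 0, 0], "slide": [0, -0.008, -0.38], "claw": -1}, {"rotation": [0, 0, 0], "slide": [0, -0.008, -0.48], "claw": -1}, {"rotation": [0, 0, 0], "slide": [0, -0.008, -0.58], "claw": -1}, {"rotation": [0, 0, 0], "slide": [0, -0.008, -0.66], "claw": -1}, {"rotation": [0, 0, 0], "slide": [0, -0.008, -0.66], "claw": -1}]'

```text
clock: 21.62
tcp_pos: [0.4983, -0.2261, 0.1202]
tool_rot: [0.721, 0.693, -0.0, -0.001]
contact_force: [0.1, -0.2, -0.8]
opening: 0.0429
grasp_force: 30.0
```

Call:
arm_command --plan '[{"rotation": [0, 0, 0], "slide": [0, 0, -0.015], "claw": -1}, {"rotation": [0, 0, 0], "slide": [0, 0, -0.03], "claw": -1}, {"rotation": [0, 0, 0], "slide": [0, 0, -0.045], "claw": -1}, {"rotation": [0, 0, 0], "slide": [0, 0, -0.06], "claw": -1}, {"rotation": [0, 0, 0], "slide": [0, 0, -0.07], "claw": -1}, {"rotation": [0, 0, 0], "slide": [0, 0, -0.07], "claw": -1}, {"rotation": [0, 0, 0], "slide": [0, 0, -0.07], "claw": -1}]'

```text
clock: 22.5
tcp_pos: [0.4989, -0.2264, 0.1107]
tool_rot: [0.721, 0.693, -0.0, -0.0]
contact_force: [0.3, 1.4, -0.4]
opening: 0.0425
grasp_force: 30.0
```

Call:
arm_command --plan '[{"rotation": [0, 0, 0], "slide": [0, 0, -0.005], "claw": -1}, {"rotation": [0, 0, 0], "slide": [0, 0, -0.008], "claw": -1}, {"rotation": [0, 0, 0], "slide": [0, 0, -0.008], "claw": -1}]'

```text
clock: 22.88
tcp_pos: [0.4989, -0.2264, 0.1095]
tool_rot: [0.721, 0.693, -0.0, -0.0]
contact_force: [-0.5, -0.2, -0.5]
opening: 0.0427
grasp_force: 30.0
```

Call:
arm_command --plan '[{"rotation": [0, 0, 0], "slide": [0, 0, -0.004], "claw": -1}, {"rotation": [0, 0, 0], "slide": [0, 0, -0.008], "claw": -1}, {"rotation": [0, 0, 0], "slide": [0, 0, -0.008], "claw": -1}]'

```text
clock: 23.25
tcp_pos: [0.4994, -0.2267, 0.1092]
tool_rot: [0.721, 0.693, 0.0, 0.001]
contact_force: [-1.6, 0.5, 7.8]
opening: 0.0426
grasp_force: 30.0
```

Call:
arm_command --plan '[{"rotation": [0, 0, 0], "slide": [0, 0, 0], "claw": 0.1}, {"rotation": [0, 0, 0], "slide": [0, 0, 0], "claw": 0.5}, {"rotation": [0, 0, 0], "slide": [0, 0, 0], "claw": 1}, {"rotation": [0, 0, 0], "slide": [0, 0, 0], "claw": 1}, {"rotation": [0, 0, 0], "slide": [0, 0, 0], "claw": 1}, {"rotation": [0, 0, 0], "slide": [0, 0, 0], "claw": 1}]'

```text
clock: 24.0
tcp_pos: [0.4989, -0.2264, 0.1083]
tool_rot: [0.721, 0.693, -0.0, -0.0]
contact_force: [0.7, 0.8, 0.3]
opening: 0.092
grasp_force: 0.0
```

Call:
arm_command --plan '[{"rotation": [0, 0, 0], "slide": [0, 0, 0.2], "claw": 1}, {"rotation": [0, 0, 0], "slide": [0, 0, 0.4], "claw": 1}, {"rotation": [0, 0, 0], "slide": [0, 0, 0.7], "claw": 1}, {"rotation": [0, 0, 0], "slide": [0, 0, 1], "claw": 1}, {"rotation": [0, 0, 0], "slide": [0, 0, 1], "claw": 1}, {"rotation": [0, 0, 0], "slide": [0, 0, 1], "claw": 1}]'

```text
clock: 24.75
tcp_pos: [0.4985, -0.2262, 0.2578]
tool_rot: [0.721, 0.693, -0.0, -0.0]
contact_force: [0.6, 0.8, -0.6]
opening: 0.0916
grasp_force: 0.0
```

Call:
arm_command --plan '[{"rotation": [0, 0, 0], "slide": [0.03, 0.33, 0], "claw": 1}, {"rotation": [0, 0, 0], "slide": [0.06, 0.66, 0], "claw": 1}, {"rotation": [0, 0, 0], "slide": [0.08, 1, 0], "claw": 1}]'

```text
clock: 25.12
tcp_pos: [0.5099, -0.075, 0.2565]
tool_rot: [0.721, 0.693, -0.001, -0.001]
contact_force: [0.4, -0.6, 0.1]
opening: 0.0917
grasp_force: 0.0
```

Call:
arm_command --plan '[{"rotation": [0, 0, 0], "slide": [0.03, 0.33, 0], "claw": 1}, {"rotation": [0, 0, 0], "slide": [0.06, 0.66, 0], "claw": 1}, {"rotation": [0, 0, 0], "slide": [0.08, 1, 0], "claw": 1}]'

```text
clock: 25.5
tcp_pos: [0.522, 0.0751, 0.2566]
tool_rot: [0.721, 0.693, -0.001, -0.001]
contact_force: [0.7, 0.1, 0.0]
opening: 0.0921
grasp_force: 0.0
```

Call:
arm_command --plan '[{"rotation": [0, 0, 0], "slide": [0.03, 0.33, -0.1], "claw": 1}, {"rotation": [0, 0, 0], "slide": [0.06, 0.66, -0.2], "claw": 1}, {"rotation": [0, 0, 0], "slide": [0.1, 1, -0.3], "claw": 1}, {"rotation": [0, 0, 0], "slide": [0.1, 1, -0.3], "claw": 1}, {"rotation": [0, 0, 0], "slide": [0.1, 1, -0.3], "claw": 1}, {"rotation": [0, 0, 0], "slide": [0.1, 1, -0.3], "claw": 1}]'

```text
clock: 26.25
tcp_pos: [0.5378, 0.2224, 0.2132]
tool_rot: [0.721, 0.693, -0.0, 0.0]
contact_force: [-0.4, -1.1, 0.7]
opening: 0.0917
grasp_force: 0.0
```

```bash
python3 - <<'E'
from h import *
c=cap("top","t7");a=load("top0");s=env.state();print(s["tcp_pos"],s["opening"])
# expected hex/vent tops in block; bright lid blob near vent's expected pixel
p=proj(c,[[.499,-.226,.171]])[0];print("vent lid pred",p)
g=c["frame"].astype(int).sum(2)/3;u,v=p.astype(int);w=g[v-25:v+25,u-25:u+25];m=w>130
ys,xs=np.nonzero(m);print("bright centroid",xs.mean()+u-25,ys.mean()+v-25,m.sum())
E
```

```text
[0.53794869 0.22245414 0.21347531] 0.0918007191942031
vent lid pred [486.78056103 236.59638297]
bright centroid 486.6439873417722 236.60601265822783 632
```

Vent stands exactly where predicted. Next, flat.

Call:
arm_command --plan '[{"rotation": [0, 0, 0], "slide": [0.01, 0.2, 0], "claw": 1}, {"rotation": [0, 0, 0], "slide": [0.01, 0.2, 0], "claw": 1}, {"rotation": [0, 0, 0], "slide": [0.01, 0.2, -0.2], "claw": 1}, {"rotation": [0, 0, 0], "slide": [0.01, 0.2, -0.4], "claw": 1}, {"rotation": [0, 0, 0], "slide": [0.01, 0.2, -0.6], "claw": 1}, {"rotation": [0, 0, 0], "slide": [0.01, 0.2, -0.8], "claw": 1}, {"rotation": [0, 0, 0], "slide": [0.01, 0.2, -0.95], "claw": 1}, {"rotation": [0, 0, 0], "slide": [0.01, 0.2, -0.95], "claw": 1}]'

```text
clock: 27.3
tcp_pos: [0.5383, 0.2519, 0.0696]
tool_rot: [0.721, 0.693, -0.002, -0.0]
contact_force: [-0.7, -0.2, 0.5]
opening: 0.0919
grasp_force: 0.0
```

Call:
arm_command --plan '[{"rotation": [0, 0, 0], "slide": [0, 0, 0], "claw": 0}, {"rotation": [0, 0, 0], "slide": [0, 0, 0], "claw": -0.2}, {"rotation": [0, 0, 0], "slide": [0, 0, 0], "claw": -0.6}, {"rotation": [0, 0, 0], "slide": [0, 0, 0], "claw": -1}, {"rotation": [0, 0, 0], "slide": [0, 0, 0], "claw": -1}, {"rotation": [0, 0, 0], "slide": [0, 0, 0], "claw": -1}, {"rotation": [0, 0, 0], "slide": [0, 0, 0], "claw": -1}, {"rotation": [0, 0, 0], "slide": [0, 0, 0], "claw": -1}]'

```text
clock: 28.3
tcp_pos: [0.5394, 0.2536, 0.0708]
tool_rot: [0.721, 0.693, -0.0, 0.0]
contact_force: [0.5, -0.1, 0.4]
opening: 0.0332
grasp_force: 30.0
```

Call:
arm_command --plan '[{"rotation": [0, 0, 0], "slide": [0, 0, 0.05], "claw": -1}, {"rotation": [0, 0, 0], "slide": [0, 0, 0.15], "claw": -1}, {"rotation": [0, 0, 0], "slide": [0, 0, 0.3], "claw": -1}, {"rotation": [0, 0, 0], "slide": [0, 0, 0.45], "claw": -1}, {"rotation": [0, 0, 0], "slide": [0, 0, 0.6], "claw": -1}, {"rotation": [0, 0, 0], "slide": [0, 0, 0.8], "claw": -1}, {"rotation": [0, 0, 0], "slide": [0, 0, 0.95], "claw": -1}, {"rotation": [0, 0, 0], "slide": [0, 0, 1], "claw": -1}]'

```text
clock: 29.3
tcp_pos: [0.5402, 0.254, 0.2233]
tool_rot: [0.721, 0.693, 0.002, 0.001]
contact_force: [-0.1, -0.0, -2.3]
opening: 0.0331
grasp_force: 30.0
```

Call:
arm_command --plan '[{"rotation": [0, 0, 0], "slide": [-0.005, -0.06, 0], "claw": -1}, {"rotation": [0, 0, 0], "slide": [-0.02, -0.18, 0], "claw": -1}, {"rotation": [0, 0, 0], "slide": [-0.035, -0.36, 0], "claw": -1}, {"rotation": [0, 0, 0], "slide": [-0.05, -0.55, 0], "claw": -1}, {"rotation": [0, 0, 0], "slide": [-0.07, -0.74, 0], "claw": -1}, {"rotation": [0, 0, 0], "slide": [-0.085, -0.93, 0], "claw": -1}]'

```text
clock: 30.05
tcp_pos: [0.5255, 0.1119, 0.2198]
tool_rot: [0.721, 0.693, -0.001, -0.0]
contact_force: [0.3, -0.4, -0.7]
opening: 0.0329
grasp_force: 30.0
```

Call:
arm_command --plan '[{"rotation": [0, 0, 0], "slide": [-0.015, -0.19, 0], "claw": -1}, {"rotation": [0, 0, 0], "slide": [-0.035, -0.38, 0], "claw": -1}, {"rotation": [0, 0, 0], "slide": [-0.05, -0.57, 0], "claw": -1}, {"rotation": [0, 0, 0], "slide": [-0.07, -0.76, 0], "claw": -1}, {"rotation": [0, 0, 0], "slide": [-0.085, -0.93, 0], "claw": -1}]'

```text
clock: 30.68
tcp_pos: [0.5124, -0.0273, 0.2198]
tool_rot: [0.721, 0.693, -0.001, -0.001]
contact_force: [1.3, 0.4, -0.3]
opening: 0.0328
grasp_force: 30.0
```

Call:
arm_command --plan '[{"rotation": [0, 0, 0], "slide": [-0.015, -0.19, 0], "claw": -1}, {"rotation": [0, 0, 0], "slide": [-0.035, -0.38, 0], "claw": -1}, {"rotation": [0, 0, 0], "slide": [-0.05, -0.57, 0], "claw": -1}, {"rotation": [0, 0, 0], "slide": [-0.07, -0.74, 0], "claw": -1}, {"rotation": [0, 0, 0], "slide": [-0.08, -0.87, 0], "claw": -1}, {"rotation": [0, 0, 0], "slide": [-0.085, -0.93, 0], "claw": -1}, {"rotation": [0, 0, 0], "slide": [-0.085, -0.93, 0], "claw": -1}, {"rotation": [0, 0, 0], "slide": [-0.085, -0.93, 0], "claw": -1}]'

```text
clock: 31.68
tcp_pos: [0.5011, -0.1643, 0.2207]
tool_rot: [0.721, 0.693, 0.0, -0.0]
contact_force: [0.3, -0.4, -0.3]
opening: 0.0334
grasp_force: 30.0
```

```bash
cat > foot.py <<'E'
# profile of held tube vs predicted centreline in side and wrist views (background-free check: tube is light grey)
from h import *
import sys
off=float(sys.argv[1]);w=cap("wrist","wf"+sys.argv[2]);c=cap("side","sf"+sys.argv[2]);s=env.state();t=s["tcp_pos"];print(t,s["contact_force"],s["opening"])
for n,im in(("wrist",w),("side",c)):
    f=im["frame"].astype(int).sum(2)/3
    for h in(.02,.05,.08):
        u,v=proj(im,[[t[0],t[1],t[2]-off+h]])[0];row=f[int(round(v)),int(u)-40:int(u)+41]
        e=np.abs(np.gradient(np.convolve(row,np.ones(3)/3,"same")))
        l=np.argmax(e[5:38])+5-40;r=np.argmax(e[43:76])+43-40
        print(n,h,"pred",round(u,1),round(v,1),"edges",l,r,"mid",(l+r)/2)
E
python3 foot.py .0648 flat
```

```text
[ 0.50122176 -0.16422585  0.22080444] [ 0.57597706  0.24571291 -0.49142103] 0.03290299987963035
wrist 0.02 pred 318.7 260.5 edges -24 21 mid -1.5
wrist 0.05 pred 318.9 278.8 edges -27 24 mid -1.5
wrist 0.08 pred 319.1 302.6 edges -35 32 mid -1.5
side 0.02 pred 334.9 227.7 edges -8 35 mid 13.5
side 0.05 pred 335.4 209.3 edges -19 11 mid -4.0
side 0.08 pred 335.9 190.0 edges -25 12 mid -6.5
```

Call:
arm_command --plan '[{"rotation": [0, 0, 0], "slide": [0, -0.01, -0.08], "claw": -1}, {"rotation": [0, 0, 0], "slide": [0, -0.01, -0.18], "claw": -1}, {"rotation": [0, 0, 0], "slide": [0, -0.01, -0.28], "claw": -1}, {"rotation": [0, 0, 0], "slide": [0, -0.01, -0.38], "claw": -1}, {"rotation": [0, 0, 0], "slide": [0, -0.01, -0.48], "claw": -1}, {"rotation": [0, 0, 0], "slide": [0, -0.01, -0.58], "claw": -1}, {"rotation": [0, 0, 0], "slide": [0, -0.01, -0.66], "claw": -1}, {"rotation": [0, 0, 0], "slide": [0, -0.01, -0.66], "claw": -1}]'

```text
clock: 32.78
tcp_pos: [0.5005, -0.1662, 0.1208]
tool_rot: [0.721, 0.693, -0.0, -0.001]
contact_force: [0.2, 0.1, -1.5]
opening: 0.0328
grasp_force: 30.0
```

Call:
arm_command --plan '[{"rotation": [0, 0, 0], "slide": [0, 0, -0.015], "claw": -1}, {"rotation": [0, 0, 0], "slide": [0, 0, -0.03], "claw": -1}, {"rotation": [0, 0, 0], "slide": [0, 0, -0.045], "claw": -1}, {"rotation": [0, 0, 0], "slide": [0, 0, -0.06], "claw": -1}, {"rotation": [0, 0, 0], "slide": [0, 0, -0.07], "claw": -1}, {"rotation": [0, 0, 0], "slide": [0, 0, -0.07], "claw": -1}, {"rotation": [0, 0, 0], "slide": [0, 0, -0.07], "claw": -1}]'

```text
clock: 33.65
tcp_pos: [0.5012, -0.1664, 0.1114]
tool_rot: [0.721, 0.693, 0.0, 0.0]
contact_force: [-0.5, 0.8, -0.9]
opening: 0.0329
grasp_force: 30.0
```

Call:
arm_command --plan '[{"rotation": [0, 0, 0], "slide": [0, 0, -0.005], "claw": -1}, {"rotation": [0, 0, 0], "slide": [0, 0, -0.01], "claw": -1}, {"rotation": [0, 0, 0], "slide": [0, 0, -0.01], "claw": -1}]'

```text
clock: 34.02
tcp_pos: [0.5012, -0.1664, 0.1098]
tool_rot: [0.721, 0.693, -0.0, -0.0]
contact_force: [-0.3, -0.1, -0.3]
opening: 0.0331
grasp_force: 30.0
```

Call:
arm_command --plan '[{"rotation": [0, 0, 0], "slide": [0, 0, -0.004], "claw": -1}, {"rotation": [0, 0, 0], "slide": [0, 0, -0.007], "claw": -1}, {"rotation": [0, 0, 0], "slide": [0, 0, -0.007], "claw": -1}]'

```text
clock: 34.4
tcp_pos: [0.5017, -0.1667, 0.1097]
tool_rot: [0.721, 0.693, 0.0, 0.001]
contact_force: [-1.2, 0.8, 8.4]
opening: 0.0328
grasp_force: 30.0
```

Floor contact again. Releasing and going for ball.

Call:
arm_command --plan '[{"rotation": [0, 0, 0], "slide": [0, 0, 0], "claw": -0.1}, {"rotation": [0, 0, 0], "slide": [0, 0, 0], "claw": 0.4}, {"rotation": [0, 0, 0], "slide": [0, 0, 0], "claw": 1}, {"rotation": [0, 0, 0], "slide": [0, 0, 0], "claw": 1}, {"rotation": [0, 0, 0], "slide": [0, 0, 0], "claw": 1}, {"rotation": [0, 0, 0], "slide": [0, 0, 0], "claw": 1}]'

```text
clock: 35.15
tcp_pos: [0.5011, -0.1664, 0.1088]
tool_rot: [0.721, 0.693, -0.0, 0.0]
contact_force: [-0.8, -0.1, 0.6]
opening: 0.0893
grasp_force: 0.0
```

Call:
arm_command --plan '[{"rotation": [0, 0, 0], "slide": [0, 0, 0.2], "claw": 1}, {"rotation": [0, 0, 0], "slide": [0, 0, 0.4], "claw": 1}, {"rotation": [0, 0, 0], "slide": [0, 0, 0.7], "claw": 1}, {"rotation": [0, 0, 0], "slide": [0, 0, 1], "claw": 1}, {"rotation": [0, 0, 0], "slide": [0, 0, 1], "claw": 1}, {"rotation": [0, 0, 0], "slide": [0, 0, 1], "claw": 1}]'

```text
clock: 35.9
tcp_pos: [0.5008, -0.1663, 0.2582]
tool_rot: [0.721, 0.693, -0.0, -0.0]
contact_force: [-0.5, 0.7, -1.2]
opening: 0.0916
grasp_force: 0.0
```

Call:
arm_command --plan '[{"rotation": [0, 0, 0], "slide": [0.03, 0.33, 0], "claw": 1}, {"rotation": [0, 0, 0], "slide": [0.06, 0.66, 0], "claw": 1}, {"rotation": [0, 0, 0], "slide": [0.085, 1, 0], "claw": 1}]'

```text
clock: 36.28
tcp_pos: [0.513, -0.0151, 0.257]
tool_rot: [0.721, 0.693, -0.001, -0.001]
contact_force: [0.1, -0.3, 0.8]
opening: 0.092
grasp_force: 0.0
```

Call:
arm_command --plan '[{"rotation": [0, 0, 0], "slide": [0.03, 0.33, 0], "claw": 1}, {"rotation": [0, 0, 0], "slide": [0.06, 0.66, 0], "claw": 1}, {"rotation": [0, 0, 0], "slide": [0.085, 1, 0], "claw": 1}]'

```text
clock: 36.65
tcp_pos: [0.5257, 0.135, 0.257]
tool_rot: [0.721, 0.693, -0.001, -0.001]
contact_force: [0.6, -0.5, 0.0]
opening: 0.092
grasp_force: 0.0
```

Call:
arm_command --plan '[{"rotation": [0, 0, 0], "slide": [0.03, 0.33, -0.1], "claw": 1}, {"rotation": [0, 0, 0], "slide": [0.06, 0.66, -0.2], "claw": 1}, {"rotation": [0, 0, 0], "slide": [0.1, 1, -0.3], "claw": 1}, {"rotation": [0, 0, 0], "slide": [0.1, 1, -0.3], "claw": 1}, {"rotation": [0, 0, 0], "slide": [0.1, 1, -0.3], "claw": 1}, {"rotation": [0, 0, 0], "slide": [0.1, 1, -0.3], "claw": 1}]'

```text
clock: 37.4
tcp_pos: [0.5416, 0.2823, 0.2137]
tool_rot: [0.721, 0.693, -0.0, 0.0]
contact_force: [0.7, -0.4, 0.3]
opening: 0.092
grasp_force: 0.0
```

```bash
python3 - <<'E'
from h import *
c=cap("top","t8");s=env.state();print(s["tcp_pos"],s["opening"])
g=c["frame"].astype(int).sum(2)/3
for n,q in(("vent",[.499,-.226,.171]),("flat",[.501,-.1664,.185])):
    u,v=proj(c,[q])[0];m=g[int(v)-25:int(v)+25,int(u)-22:int(u)+22]>130
    ys,xs=np.nonzero(m);print(n,u,v,xs.mean()+int(u)-22,ys.mean()+int(v)-25,m.sum())
E
```

```text
[0.54179587 0.28236849 0.21402622] 0.09182046718543348
vent 486.7805610266472 236.59638297151238 486.5 236.64563106796118 618
flat 449.1303254421218 234.75437404699218 448.89324618736384 234.74074074074076 459
```

Call:
arm_command --plan '[{"rotation": [0, 0, 0], "slide": [0, 0.2, 0], "claw": 1}, {"rotation": [0, 0, 0], "slide": [0, 0.2, 0], "claw": 1}, {"rotation": [0, 0, 0], "slide": [0, 0.2, -0.2], "claw": 1}, {"rotation": [0, 0, 0], "slide": [0, 0.2, -0.4], "claw": 1}, {"rotation": [0, 0, 0], "slide": [0, 0.2, -0.6], "claw": 1}, {"rotation": [0, 0, 0], "slide": [0, 0.2, -0.8], "claw": 1}, {"rotation": [0, 0, 0], "slide": [0, 0.2, -0.95], "claw": 1}, {"rotation": [0, 0, 0], "slide": [0, 0.2, -0.95], "claw": 1}]'

```text
clock: 38.45
tcp_pos: [0.5407, 0.3118, 0.07]
tool_rot: [0.721, 0.693, -0.002, -0.0]
contact_force: [-0.0, -0.4, 1.4]
opening: 0.092
grasp_force: 0.0
```

Call:
arm_command --plan '[{"rotation": [0, 0, 0], "slide": [0, 0, 0], "claw": 0}, {"rotation": [0, 0, 0], "slide": [0, 0, 0], "claw": -0.2}, {"rotation": [0, 0, 0], "slide": [0, 0, 0], "claw": -0.6}, {"rotation": [0, 0, 0], "slide": [0, 0, 0], "claw": -1}, {"rotation": [0, 0, 0], "slide": [0, 0, 0], "claw": -1}, {"rotation": [0, 0, 0], "slide": [0, 0, 0], "claw": -1}, {"rotation": [0, 0, 0], "slide": [0, 0, 0], "claw": -1}, {"rotation": [0, 0, 0], "slide": [0, 0, 0], "claw": -1}]'

```text
clock: 39.45
tcp_pos: [0.5417, 0.3136, 0.0713]
tool_rot: [0.721, 0.693, 0.0, 0.0]
contact_force: [-0.1, -0.1, 0.8]
opening: 0.0312
grasp_force: 30.0
```

Call:
arm_command --plan '[{"rotation": [0, 0, 0], "slide": [0, 0, 0.05], "claw": -1}, {"rotation": [0, 0, 0], "slide": [0, 0, 0.15], "claw": -1}, {"rotation": [0, 0, 0], "slide": [0, 0, 0.3], "claw": -1}, {"rotation": [0, 0, 0], "slide": [0, 0, 0.45], "claw": -1}, {"rotation": [0, 0, 0], "slide": [0, 0, 0.6], "claw": -1}, {"rotation": [0, 0, 0], "slide": [0, 0, 0.8], "claw": -1}, {"rotation": [0, 0, 0], "slide": [0, 0, 0.95], "claw": -1}, {"rotation": [0, 0, 0], "slide": [0, 0, 1], "claw": -1}]'

```text
clock: 40.45
tcp_pos: [0.5425, 0.314, 0.2238]
tool_rot: [0.721, 0.693, 0.002, 0.0]
contact_force: [-0.2, 0.4, -1.1]
opening: 0.031
grasp_force: 30.0
```

Call:
arm_command --plan '[{"rotation": [0, 0, 0], "slide": [-0.005, -0.06, 0], "claw": -1}, {"rotation": [0, 0, 0], "slide": [-0.02, -0.18, 0], "claw": -1}, {"rotation": [0, 0, 0], "slide": [-0.035, -0.36, 0], "claw": -1}, {"rotation": [0, 0, 0], "slide": [-0.05, -0.55, 0], "claw": -1}, {"rotation": [0, 0, 0], "slide": [-0.07, -0.74, 0], "claw": -1}, {"rotation": [0, 0, 0], "slide": [-0.088, -0.93, 0], "claw": -1}]'

```text
clock: 41.2
tcp_pos: [0.5273, 0.1718, 0.2202]
tool_rot: [0.721, 0.693, -0.001, -0.0]
contact_force: [0.6, 0.1, 0.1]
opening: 0.0304
grasp_force: 30.0
```

Call:
arm_command --plan '[{"rotation": [0, 0, 0], "slide": [-0.015, -0.19, 0], "claw": -1}, {"rotation": [0, 0, 0], "slide": [-0.035, -0.38, 0], "claw": -1}, {"rotation": [0, 0, 0], "slide": [-0.05, -0.57, 0], "claw": -1}, {"rotation": [0, 0, 0], "slide": [-0.07, -0.76, 0], "claw": -1}, {"rotation": [0, 0, 0], "slide": [-0.088, -0.93, 0], "claw": -1}]'

```text
clock: 41.82
tcp_pos: [0.5138, 0.0326, 0.2203]
tool_rot: [0.721, 0.693, -0.001, -0.001]
contact_force: [-0.4, 0.1, -1.0]
opening: 0.031
grasp_force: 30.0
```

Call:
arm_command --plan '[{"rotation": [0, 0, 0], "slide": [-0.015, -0.19, 0], "claw": -1}, {"rotation": [0, 0, 0], "slide": [-0.035, -0.38, 0], "claw": -1}, {"rotation": [0, 0, 0], "slide": [-0.05, -0.57, 0], "claw": -1}, {"rotation": [0, 0, 0], "slide": [-0.07, -0.74, 0], "claw": -1}, {"rotation": [0, 0, 0], "slide": [-0.08, -0.87, 0], "claw": -1}, {"rotation": [0, 0, 0], "slide": [-0.088, -0.93, 0], "claw": -1}, {"rotation": [0, 0, 0], "slide": [-0.088, -0.93, 0], "claw": -1}, {"rotation": [0, 0, 0], "slide": [-0.088, -0.93, 0], "claw": -1}]'

```text
clock: 42.82
tcp_pos: [0.5018, -0.1045, 0.2211]
tool_rot: [0.721, 0.693, -0.0, -0.0]
contact_force: [-0.0, -0.5, -0.8]
opening: 0.0308
grasp_force: 30.0
```

```bash
python3 foot.py .0653 ball
```

```text
[ 0.5020437  -0.1043398   0.22121594] [ 0.14784108  0.17088752 -0.63043109] 0.031246761484481356
wrist 0.02 pred 318.9 260.3 edges -23 21 mid -1.0
wrist 0.05 pred 319.1 278.4 edges -27 23 mid -2.0
wrist 0.08 pred 319.4 302.1 edges -34 30 mid -2.0
side 0.02 pred 315.4 209.5 edges -8 12 mid 2.0
side 0.05 pred 315.5 191.9 edges -33 11 mid -11.0
side 0.08 pred 315.5 173.5 edges -31 11 mid -10.0
```

Same profile as before, so it is hanging straight. Lowering to floor height TCP ≈ 0.110.

Call:
arm_command --plan '[{"rotation": [0, 0, 0], "slide": [0, -0.01, -0.08], "claw": -1}, {"rotation": [0, 0, 0], "slide": [0, -0.01, -0.18], "claw": -1}, {"rotation": [0, 0, 0], "slide": [0, -0.01, -0.28], "claw": -1}, {"rotation": [0, 0, 0], "slide": [0, -0.01, -0.38], "claw": -1}, {"rotation": [0, 0, 0], "slide": [0, -0.01, -0.48], "claw": -1}, {"rotation": [0, 0, 0], "slide": [0, -0.01, -0.58], "claw": -1}, {"rotation": [0, 0, 0], "slide": [0, -0.01, -0.66], "claw": -1}, {"rotation": [0, 0, 0], "slide": [0, -0.01, -0.66], "claw": -1}]'

```text
clock: 43.92
tcp_pos: [0.5014, -0.1063, 0.1213]
tool_rot: [0.721, 0.693, -0.001, -0.001]
contact_force: [-0.3, -0.4, -1.3]
opening: 0.0307
grasp_force: 30.0
```

Call:
arm_command --plan '[{"rotation": [0, 0, 0], "slide": [0, 0, -0.015], "claw": -1}, {"rotation": [0, 0, 0], "slide": [0, 0, -0.03], "claw": -1}, {"rotation": [0, 0, 0], "slide": [0, 0, -0.045], "claw": -1}, {"rotation": [0, 0, 0], "slide": [0, 0, -0.06], "claw": -1}, {"rotation": [0, 0, 0], "slide": [0, 0, -0.07], "claw": -1}, {"rotation": [0, 0, 0], "slide": [0, 0, -0.07], "claw": -1}, {"rotation": [0, 0, 0], "slide": [0, 0, -0.07], "claw": -1}]'

```text
clock: 44.8
tcp_pos: [0.5021, -0.1064, 0.1118]
tool_rot: [0.721, 0.693, 0.0, 0.0]
contact_force: [-0.5, 0.2, -0.3]
opening: 0.031
grasp_force: 30.0
```

Call:
arm_command --plan '[{"rotation": [0, 0, 0], "slide": [0, 0, -0.005], "claw": -1}, {"rotation": [0, 0, 0], "slide": [0, 0, -0.01], "claw": -1}, {"rotation": [0, 0, 0], "slide": [0, 0, -0.01], "claw": -1}]'

```text
clock: 45.18
tcp_pos: [0.502, -0.1064, 0.1103]
tool_rot: [0.721, 0.693, -0.0, 0.0]
contact_force: [-0.1, -0.3, -1.2]
opening: 0.0306
grasp_force: 30.0
```

Call:
arm_command --plan '[{"rotation": [0, 0, 0], "slide": [0, 0, -0.004], "claw": -1}, {"rotation": [0, 0, 0], "slide": [0, 0, -0.007], "claw": -1}, {"rotation": [0, 0, 0], "slide": [0, 0, -0.007], "claw": -1}]'

```text
clock: 45.55
tcp_pos: [0.5027, -0.1066, 0.1101]
tool_rot: [0.721, 0.693, 0.0, 0.001]
contact_force: [-1.5, 0.3, 8.5]
opening: 0.0309
grasp_force: 30.0
```

Call:
arm_command --plan '[{"rotation": [0, 0, 0], "slide": [0, 0, 0], "claw": -0.1}, {"rotation": [0, 0, 0], "slide": [0, 0, 0], "claw": 0.4}, {"rotation": [0, 0, 0], "slide": [0, 0, 0], "claw": 1}, {"rotation": [0, 0, 0], "slide": [0, 0, 0], "claw": 1}, {"rotation": [0, 0, 0], "slide": [0, 0, 0], "claw": 1}, {"rotation": [0, 0, 0], "slide": [0, 0, 0], "claw": 1}]'

```text
clock: 46.3
tcp_pos: [0.502, -0.1064, 0.1092]
tool_rot: [0.721, 0.693, -0.0, -0.0]
contact_force: [-0.3, -0.5, 0.6]
opening: 0.0891
grasp_force: 0.0
```

Call:
arm_command --plan '[{"rotation": [0, 0, 0], "slide": [0, 0, 0.2], "claw": 1}, {"rotation": [0, 0, 0], "slide": [0, 0, 0.4], "claw": 1}, {"rotation": [0, 0, 0], "slide": [0, 0, 0.7], "claw": 1}, {"rotation": [0, 0, 0], "slide": [0, 0, 1], "claw": 1}, {"rotation": [0, 0, 0], "slide": [0, 0, 1], "claw": 1}, {"rotation": [0, 0, 0], "slide": [0, 0, 1], "claw": 1}]'

```text
clock: 47.05
tcp_pos: [0.5017, -0.1063, 0.2587]
tool_rot: [0.721, 0.693, -0.0, -0.0]
contact_force: [-0.3, 0.7, 0.1]
opening: 0.0918
grasp_force: 0.0
```

Call:
arm_command --plan '[{"rotation": [0, 0, 0], "slide": [0, 0.33, 0.2], "claw": 1}, {"rotation": [0, 0, 0], "slide": [0, 0.66, 0.2], "claw": 1}, {"rotation": [0, 0, 0], "slide": [-0.3, 1, 0.2], "claw": 1}, {"rotation": [0, 0, 0], "slide": [-0.3, 1, 0.2], "claw": 1}, {"rotation": [0, 0, 0], "slide": [-0.3, 1, 0.2], "claw": 1}]'

```text
clock: 47.68
tcp_pos: [0.4567, 0.0437, 0.2883]
tool_rot: [0.72, 0.694, -0.001, -0.0]
contact_force: [-0.2, -1.1, -0.1]
opening: 0.0918
grasp_force: 0.0
```

```bash
python3 - <<'E'
from h import *
c=cap("top","t9");d=load("top0");s=env.state();print(s["tcp_pos"],s["opening"],s["contact_force"])
g=c["frame"].astype(int).sum(2)/3;g0=d["frame"].astype(int).sum(2)/3
for n,q,th in(("vent",[.499,-.226,.171],130),("flat",[.501,-.1664,.185],130),("ball",[.502,-.1064,.1795],130),("hex",[.4985,-.2857,.155],85)):
    u,v=proj(c,[q])[0];m=g[int(v)-17:int(v)+17,int(u)-17:int(u)+17]>th
    ys,xs=np.nonzero(m);print(n,u,v,xs.mean()+int(u)-17,ys.mean()+int(v)-17,m.sum())
# vials / blue tubes displacement by template match
for n,p in(("v1",(152,204)),("v2",(187,204)),("v3",(221,204)),("v4",(255,204)),("bl1",(155,287)),("bl2",(241,283)),("glass",(435,169))):
    u,v=p;T=d["frame"][v-9:v+10,u-9:u+10];R=c["frame"][v-17:v+18,u-17:u+18]
    _,mx,_,l=cv2.minMaxLoc(cv2.matchTemplate(R,T,cv2.TM_CCOEFF_NORMED));print(n,round(mx,2),l[0]-8,l[1]-8)
E
```

```text
[0.45720573 0.04320732 0.28856399] 0.09215342598582625 [0.6533187  0.35702575 0.95173996]
vent 486.7805610266472 236.59638297151238 485.5 235.5 1156
flat 449.1303254421218 234.75437404699218 455.22627737226276 232.12408759124088 685
ball 406.99445714460177 236.39020958874673 nan nan 0
hex 522.1733710942651 237.65808983138933 521.4752818733738 236.46227233304424 1153
v1 0.24 -8 1
v2 0.1 -1 -2
v3 0.08 2 -5
v4 0.11 8 8
bl1 0.22 -5 -8
bl2 1.0 0 0
glass 0.27 8 1<stdin>:6: RuntimeWarning: Mean of empty slice.
  ret = ret.dtype.type(ret / rcount)
```

The arm blocks the top camera, so I'll move it aside and check again.

Call:
arm_command --plan '[{"rotation": [0, 0, 0], "slide": [-0.3, 0.33, 0.1], "claw": 1}, {"rotation": [0, 0, 0], "slide": [-0.6, 0.66, 0.1], "claw": 1}, {"rotation": [0, 0, 0], "slide": [-0.9, 1, 0.1], "claw": 1}, {"rotation": [0, 0, 0], "slide": [-0.9, 1, 0.1], "claw": 1}]'

```text
clock: 48.22
tcp_pos: [0.321, 0.1948, 0.3041]
tool_rot: [0.72, 0.694, -0.0, -0.0]
contact_force: [0.5, -0.2, -0.6]
opening: 0.0917
grasp_force: 0.0
```

Call:
arm_command --plan '[{"rotation": [0, 0, 0], "slide": [0, 0.33, 0], "claw": 1}, {"rotation": [0, 0, 0], "slide": [-0.1, 0.66, 0], "claw": 1}, {"rotation": [0, 0, 0], "slide": [-0.3, 1, 0], "claw": 1}, {"rotation": [0, 0, 0], "slide": [-0.3, 1, 0], "claw": 1}]'

```text
clock: 48.72
tcp_pos: [0.2764, 0.3461, 0.3036]
tool_rot: [0.72, 0.694, -0.0, -0.0]
contact_force: [0.4, -1.3, 0.7]
opening: 0.0919
grasp_force: 0.0
```

Call:
arm_command --plan '[{"rotation": [0, 0, 0], "slide": [0, 0.33, 0], "claw": 1}, {"rotation": [0, 0, 0], "slide": [-0.1, 0.66, 0], "claw": 1}, {"rotation": [0, 0, 0], "slide": [-0.3, 1, 0], "claw": 1}, {"rotation": [0, 0, 0], "slide": [-0.3, 1, 0], "claw": 1}]'

```text
clock: 49.22
tcp_pos: [0.2322, 0.4954, 0.3032]
tool_rot: [0.72, 0.693, -0.0, 0.0]
contact_force: [0.3, -0.8, 0.6]
opening: 0.0918
grasp_force: 0.0
```

```bash
python3 - <<'E'
from h import *
c=cap("top","t10");cap("side","s10");d=load("top0");s=env.state();print(s["tcp_pos"],s["opening"],s["contact_force"])
g=c["frame"].astype(int).sum(2)/3
for n,q,th in(("vent",[.499,-.226,.171],130),("flat",[.501,-.1664,.185],130),("ball",[.502,-.1064,.1795],130),("hex",[.4985,-.2857,.155],85)):
    u,v=proj(c,[q])[0];m=g[int(v)-15:int(v)+16,int(u)-14:int(u)+15]>th
    ys,xs=np.nonzero(m);print(n,u,v,xs.mean()+int(u)-14,ys.mean()+int(v)-15,m.sum())
for n,p in(("v1",(152,204)),("v2",(187,204)),("v3",(221,204)),("v4",(255,204)),("bl1",(155,287)),("bl2",(241,283)),("glass",(435,169))):
    u,v=p;T=d["frame"][v-9:v+10,u-9:u+10];R=c["frame"][v-17:v+18,u-17:u+18]
    _,mx,_,l=cv2.minMaxLoc(cv2.matchTemplate(R,T,cv2.TM_CCOEFF_NORMED));print(n,round(mx,2),l[0]-8,l[1]-8)
E
```

```text
[0.23331792 0.49285555 0.30345476] 0.09190769410930488 [-0.0573699   0.14059998  0.74758579]
vent 486.7805610266472 236.59638297151238 486.2656765676568 236.62211221122112 606
flat 449.1303254421218 234.75437404699218 448.85494505494506 234.7032967032967 455
ball 406.99445714460177 236.39020958874673 406.85714285714283 237.44204851752022 371
hex 522.1733710942651 237.65808983138933 523.5603217158177 235.66890080428954 746
v1 1.0 0 0
v2 1.0 0 0
v3 1.0 0 0
v4 1.0 0 0
bl1 1.0 0 0
bl2 1.0 0 0
glass 1.0 0 0
```

All four tubes stand at their predicted places, and the vials and everything else are unmoved. Handing in.

```bash
python3 -c "
from bench import env
print(env.finish_job())"
```

```text
the job is handed in; nothing more can be done
None
```

The job is handed in: ball, flat, vent and hex (left to right) stand fully down in the hot block's front row, the vials are unmoved, and the arm touches nothing; because the finger pads are long and flush, I gripped ball, flat and vent by their caps or lid, not the plain body.

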